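Roll the freshly lacquered burnishing wheel onto its roller stand

TASK

The sides of the cork burnishing wheel are still wet with lacquer, so it has to dry standing on the roller stand: touching only its cork tread, roll it along the bench (no lifting, no skidding, never letting it fall over), up the ramp and over the front roller until it rests on both rollers. Then turn it there on the rollers until the steel clamp bar in its tread is at the very top, ready for the screws to be tightened; cork dents, so keep every push and press gentle (never over 15 N), leave the wheel standing still, and do not shift the bottle, the beeswax or the tin.

Things in the scene. Friction and masses are not known exactly. Their poses are not given: they have to be found in the camera images.
- wheel: cork-treaded burnishing wheel, 100 mm diameter, 32 mm wide, about 0.45 kg, loose, standing on its rim (tips over if leaned some 15 degrees). Origin at its centre; y is the axle; x and z turn with the wheel. At the start x points the way to roll, within 0.1 rad of the stand's x. It rolls easily, with slight drag; a push from behind above axle height drags its rim and skids it
- wheel_sides: the red lacquered, wet sides of the wheel, same frame as the wheel: flat faces at y = +-16 mm, brass hubs to 18 mm. Not to be touched, right out to the edge: the robot may touch only the curved tread, which is flat over its middle 28 mm. Closed fingers set square across the tread keep the wheel straight. Cork on fingers: friction about 0.6 or more
- wheel_bar (a point): middle of the steel clamp bar, a 10 mm steel strip with two screws let in flush across the tread; the point is on the tread, 50 mm from the wheel's centre. A white line on each side of the wheel points at it. At the start it is 45 degrees forward of the top; rolling carries it round 1 rad per 50 mm
- stand: low grey roller stand fixed to the bench, packed up by 0 to 5 mm. Origin at its foot (0 to 5 mm above the bench) midway between its rollers; x: the way the wheel rolls in; z up. Side plates to z 24 mm, 40 mm apart (52 outside), from x -110 to +62; screwed feet on rubber pads out to y +-51, to z 7. Ramp rising to z 14 at x -38, 176 mm per metre, from the bench at x -112 or a little before. Back stop at x +55, to z 52
- stand_mouth (a point): middle of the stand's flared mouth at foot level, 155 mm before the stand's origin: two guide walls to z 20, clear width 69 mm here, narrowing to 40 mm at x -108 of the stand
- stand_seat (a point): centre of the wheel when it rests on both rollers, 64 mm above the stand's origin (top of the tread 50 mm above this point). On its way over the front roller the wheel's centre rises 6 mm above this height, then sinks in here
- front_roller (a joint): turn of the front roller (rad, positive as the top goes to the stand's +x); it lies across at x -26 mm, two rubber tyres of 18 mm diameter, axis at z 11. Both rollers turn stiffly: some 2.2 N along the tread turns a seated wheel, and it stays as left. Closed fingertips pressed on top of the tread with 5 to 9 N and drawn along turn it
- rear_roller (a joint): turn of the rear roller (rad), like the front one, across at x +26 mm of the stand
- edge_paint_red: small red bottle with black cap, 34 mm across, 72 mm tall, standing beside the stand; origin at its foot
- beeswax: yellow block of beeswax, 38x55x22 mm, lying; origin at the middle of its underside
- rivet_tin: flat brass tin, 72x103x29 mm, lying; origin at the middle of its underside

How it is judged:
By the outcome, as a careful person would: the job done as asked, in the order asked, and still so for the second after the job is handed in, with the robot touching nothing.
It also fails if it takes over 72 s, if anything falls off the work surface, if the arm or the gripper's body presses on something with over 40 N, if the wrist force passes 120 N, or if a joint passes its speed limit or range.

ROBOT

A 7-joint arm with a two-finger parallel gripper is mounted at the origin on a cart in front of the work surface, level with it; the furniture and walls round the work are solid. World frame = base frame: x ahead of the robot, y to its left, z up, the work surface at z = 0. Lengths are in m, angles in degrees, forces in N, time in s.
With the tool pointing down it reaches from about 0.425 to 1.025 m from the base axis. Payload 9.4 kg.
Tool frame: the origin (TCP) lies at the centre of the arm's flange, where the gripper is bolted on; the fingertips stand 186 mm ahead of it and the grasp point (between the pads) lies arm.hold_point_z ahead of it (arm.hold_point_z is the distance from the TCP to the grasp point, in m); y points along the fingers, z is the direction in which the jaws open and shut, and the axes are right-handed (so a half turn about y gives the same grasp; the last joint's range is limited). The gripper opens to 93 mm and grips with 3 to 60 N. Pads are 15 mm wide; open, the fingers measure 128 mm over their backs; the gripper's body (75 mm by 188 mm) begins 65 mm behind the grasp point.
Start: joints at [-71.373, 34.337, -0.143, 91.639, 0.103, 54.024, -4.572], TCP at [0.284, 0.667, 0.405] pointing down, gripper open.
Joint ranges: [-147.43, 147.43], [-19.82, 112.94], [-74.19, 73.91], [6.32, 146.72], [-59.91, 239.91], [6.04, 106.73], [-150.56, 150.56]. Speed limits (degrees/s): [127.2, 127.2, 172.46, 172.46, 180, 180, 180].

INTERFACE

Orientations are given as a 3x3 rotation matrix whose columns are the frame's x, y, z axes.
In Python, from plant import arm gives the robot as it stands.
- The arm moves only by the tool send_rows, never from a script. Its argument "moves" is a list of rows, each a list of 7 numbers: the shift along the tool's x, y, z in cm, then the turn, a rotation vector about the tool's x, y, z in degrees, then the finger opening in cm, from 0 to 9.3. In form: [[tx, ty, tz, wx, wy, wz, fingers], ...]. A call has 1 to 10 rows; each row shifts and turns the commanded pose from where the row before left it, along the tool's axes as they then stand; what a row does not reach is not made up. A row lasts 1/10 s, in which the tool goes at most 50 mm and 8.59 degrees, less where a joint would pass 70% of its speed; a pose out of reach is approached as far as the arm can. A call is refused whole if a number of a shift passes 5 or a number of a turn 8.59, either way. A call with a gripper value outside its range is refused whole. The fingers move at their own pace and stop on an object; the grip force is fixed at half the most. Time passes only in rows, so rows that do not move let the fingers close. It gives the time, the measured TCP pose, the force and the opening at its end, in the units of the state.
- arm.observe(): the state, without advancing time (a new reading comes with each control period).
- arm.grab_frame(name): name is "side" or "top" or "wrist"; returns a dict with "color" (384x512x3 uint8, red, green, blue), "fx", "fy", "cx", "cy" (pixels), "k1" (the pictures are not rectified: a ray, as slopes to the right and down, at radius r is drawn at 1 + k1 r^2 times it, then the intrinsics apply), "extrinsics" (4x4, takes a point from camera to world coordinates). Camera axes: x right, y up, looking along -z (the intrinsics and any distortion apply to the point x, -y, -z); pixel columns grow to the right and rows downward; lengths in m; the calibration is good to about 2 mm. A picture is of the moment at which its call begins. There is no depth.
- arm.job_done(): hands the job in, once; it reports no verdict.
Trained networks look in the newest picture that a camera, given by its name, has taken for a name from the list of things; names that differ only in an ending like _2 or _b are one class to them, and where a whole thing is asked for, a point or a joint stands for the part that bears it (a point fixed in the world has none). Each returns a list of dicts, best first, with "p" (0 to 1); they miss things now and then, are a little off and sometimes report something else, mostly with a low value. They report only what shows in the picture. A call takes as long as a camera call.
- arm.recognise(label, camera): "bbox" ([left, top, width, height] as shares, 0 to 1, of the picture: columns of its width, rows of its height, round what is visible of it).
The state is a dict: "time": time; "q": joint angles; "dq": joint speeds; "joint_torque": joint torques, N m; "tool_pos": TCP position; "eef_rot": TCP orientation; "force": force on the tool from outside, world axes, zero at the start; "moment": the same for the moment, N m; "grip_width": finger opening in m.
Only numpy, scipy, OpenCV 4.12 (cv2) and the standard library are available. Lean on these libraries where they do the work, as an engineer would, in place of code of your own. Each camera call takes 0.05 s, during which the arm holds its last target.

## Working session

There is one attempt and no reset: what is moved stays moved. The work goes in short steps, Python scripts to look and compute and a tool call to move; the robot and the scene stay as the last step left them, time stands still between calls to the robot, and variables do not carry over. Pictures are saved under pics/ and viewed, and the job is handed in when it is done.

Besides the shell and the picture viewer there is one more tool, called after ">>>" in YAML: its name, and indented under it one key for each argument. send_rows: Moves the arm, as the interface text tells. Its arguments: {"type":"object","properties":{"moves":{"type":"array"}},"required":["moves"]}

```bash
ls -la; mkdir -p pics; python3 - <<'E'
from plant import arm
import cv2, numpy as np
s=arm.observe()
for k,v in s.items(): print(k,np.round(v,4).tolist())
print(arm.hold_point_z)
for c in ["side","top","wrist"]:
    f=arm.grab_frame(c)
    cv2.imwrite(f"pics/{c}0.png",cv2.cvtColor(f["color"],cv2.COLOR_RGB2BGR))
    print(c,f["fx"],f["fy"],f["cx"],f["cy"],f["k1"]);print(np.round(f["extrinsics"],4).tolist())
    for l in ["wheel","wheel_bar","stand","edge_paint_red","beeswax","rivet_tin"]:
        print(l,[(np.round(d["bbox"],3).tolist(),round(d["p"],2)) for d in arm.recognise(l,c)][:2])
E
```

```text
total 12
drwxr-xr-x  3 agent agent 4096 Dec  6 13:55 .
drwxr-xr-x 23 root  root  4096 Dec  6 13:55 ..
drwxr-xr-x  2 agent agent 4096 Dec  6 13:55 pics
time 0.0
q [-71.3731, 34.3856, -0.1463, 91.6791, 0.1043, 54.0228, -4.5723]
dq [0.1119, -0.0953, 0.1415, 0.0159, -0.0399, -0.0377, 0.0418]
joint_torque [0.0002, -76.5066, 1.4975, -25.2335, -0.0525, 0.0172, 0.0002]
tool_pos [0.2834, 0.6671, 0.4039]
eef_rot [[0.9204, -0.0005, 0.391], [-0.391, -0.0015, 0.9204], [0.0001, -1.0, -0.0015]]
force [0.5142, 0.1184, 0.3872]
moment [0.0341, 0.0252, 0.0186]
grip_width 0.0928
0.1673
side 359.28244953809497 359.28244953809497 252.91852605379626 197.29198926576177 -0.09024271985275552
[[0.9797, 0.1116, -0.1663, 0.3868], [-0.2001, 0.5107, -0.8362, -1.0187], [-0.0084, 0.8525, 0.5227, 0.531], [0.0, 0.0, 0.0, 1.0]]
wheel [([0.439, 0.444, 0.034, 0.09], 0.59)]
wheel_bar [([0.434, 0.435, 0.031, 0.105], 0.82)]
stand [([0.428, 0.558, 0.122, 0.159], 0.9)]
edge_paint_red [([0.545, 0.545, 0.032, 0.081], 0.53)]
beeswax [([0.358, 0.604, 0.05, 0.05], 0.65)]
rivet_tin [([0.523, 0.464, 0.075, 0.073], 0.75)]
top 366.468
[... 220 characters left out ...]
]
wheel [([0.364, 0.547, 0.082, 0.04], 0.89)]
wheel_bar [([0.464, 0.507, 0.181, 0.098], 0.66), ([0.366, 0.541, 0.08, 0.048], 0.65)]
stand [([0.46, 0.506, 0.182, 0.102], 0.96)]
edge_paint_red [([0.514, 0.433, 0.033, 0.048], 0.71)]
beeswax [([0.503, 0.663, 0.051, 0.052], 0.69), ([0.351, 0.377, 0.08, 0.088], 0.57)]
rivet_tin [([0.349, 0.376, 0.087, 0.093], 0.55), ([0.504, 0.66, 0.045, 0.056], 0.5)]
wrist 322.6121184475983 322.6121184475983 249.96231444851114 193.97462919523804 0.021429707078584444
[[0.3903, -0.8874, -0.2455, 0.2171], [0.9207, 0.3764, 0.1032, 0.6953], [0.0008, -0.2663, 0.9639, 0.3851], [0.0, 0.0, 0.0, 1.0]]
wheel []
wheel_bar []
stand []
edge_paint_red []
beeswax []
rivet_tin []
```

View pics/side0.png

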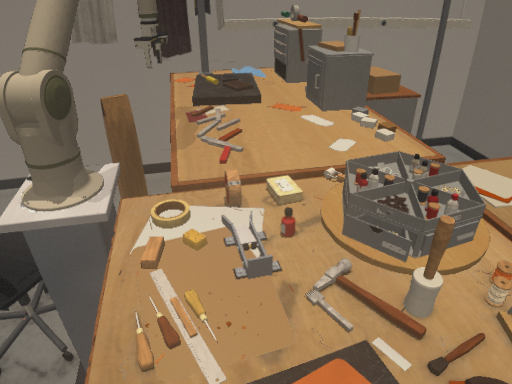

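View pics/top0.png

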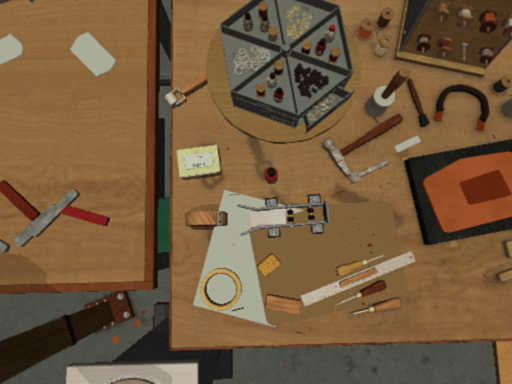

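```bash
python3 - <<'E'
import cv2
a=cv2.imread("pics/top0.png")[130:300,140:370]
cv2.imwrite("pics/top0z.png",cv2.resize(a,None,fx=3.4,fy=3.4,interpolation=cv2.INTER_CUBIC))
a=cv2.imread("pics/side0.png")[150:300,160:320]
cv2.imwrite("pics/side0z.png",cv2.resize(a,None,fx=4,fy=4,interpolation=cv2.INTER_CUBIC))
E
```

```text
(no output)
```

View pics/top0z.png

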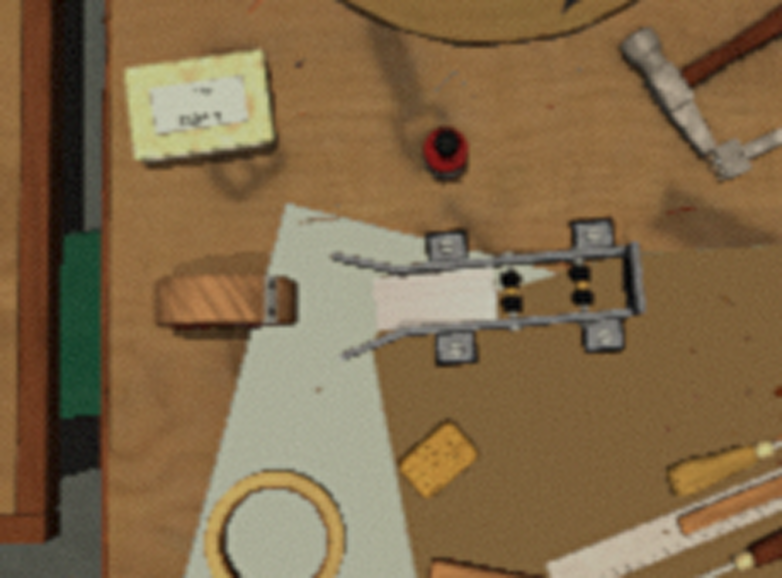

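View pics/side0z.png

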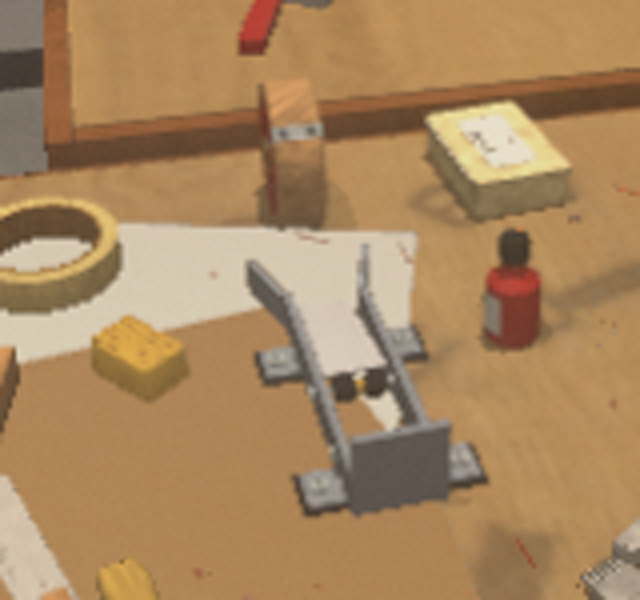

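```bash
cat > h.py <<'E'
import numpy as np, cv2
from plant import arm
def grab(c,name=None):
    f=arm.grab_frame(c)
    if name: cv2.imwrite(f"pics/{name}.png",cv2.cvtColor(f["color"],cv2.COLOR_RGB2BGR))
    np.save(f"pics/{c}_ext.npy",np.array(f["extrinsics"]))
    return f
def proj(f,P):
    P=np.atleast_2d(P).astype(float); E=np.array(f["extrinsics"])
    c=(P-E[:3,3])@E[:3,:3]
    x=c[:,0]/-c[:,2]; y=-c[:,1]/-c[:,2]; r2=x*x+y*y; s=1+f["k1"]*r2
    return np.c_[f["cx"]+f["fx"]*x*s, f["cy"]+f["fy"]*y*s]
def ray(f,uv):
    E=np.array(f["extrinsics"]); xd=(uv[0]-f["cx"])/f["fx"]; yd=(uv[1]-f["cy"])/f["fy"]
    x,y=xd,yd
    for _ in range(20):
        s=1+f["k1"]*(x*x+y*y); x,y=xd/s,yd/s
    d=E[:3,:3]@np.array([x,-y,-1.]); return E[:3,3],d/np.linalg.norm(d)
def atz(f,uv,z):
    o,d=ray(f,uv); return o+d*(z-o[2])/d[2]
E
python3 - <<'E'
from plant import arm
print([a for a in dir(arm) if not a.startswith('__')])
from h import *
f=grab("top"); g=grab("side")
def Z(p): return (p[0]/3.4+140-.35,p[1]/3.4+130-.35)
for n,p,z in [("mouthL",(335,257),.02),("mouthR",(347,355),.02),("narrowL",(400,270),.022),("narrowR",(405,328),.022),("froll",(512,290),.02),("rroll",(581,284),.02),("stopL",(632,245),.054),("stopR",(640,313),.054),
 ("bar",(278,299),.087),("wl top-left corner",(163,277),.06),("bottle cap",(446,143),.072),("wax",(440,460),.02),("tin",(200,105),.03)]:
    print(n,np.round(atz(f,Z(p),z),4))
E
```

```text
['MotionError', 'grab_frame', 'hold_point_z', 'job_done', 'observe', 'recognise']
mouthL [ 0.527  -0.2659  0.02  ]
mouthR [ 0.4551 -0.2732  0.02  ]
narrowL [ 0.5159 -0.3134  0.022 ]
narrowR [ 0.4734 -0.3159  0.022 ]
froll [ 0.4991 -0.3949  0.02  ]
rroll [ 0.502  -0.4456  0.02  ]
stopL [ 0.5261 -0.4781  0.054 ]
stopR [ 0.4779 -0.4813  0.054 ]
bar [ 0.4925 -0.2304  0.087 ]
wl top-left corner [ 0.5121 -0.1473  0.06  ]
bottle cap [ 0.5997 -0.3482  0.072 ]
wax [ 0.3781 -0.3384  0.02  ]
tin [ 0.6415 -0.1692  0.03  ]
```

```bash
cat > model.py <<'E'
import numpy as np, cv2
from h import *
def pose(x,y,z,psi):
    # local x -> world heading (sin psi, -cos psi); local y -> left of that = z cross x
    ex=np.array([np.sin(psi),-np.cos(psi),0]); ey=np.array([np.cos(psi),np.sin(psi),0]); ez=np.array([0,0,1.])
    return np.c_[ex,ey,ez],np.array([x,y,z])
def W(p,L): R,t=pose(*p); return np.atleast_2d(L)@R.T+t
def stand_lines():
    m=.001; L=[]
    for s in (1,-1):
        for a,b in [((-155,34.5),(-108,20)),((-108,20),(62,20)),((-110,26),(62,26))]:
            zt=20 if a[0]==-155 else 24
            L.append([[a[0],s*a[1],zt],[b[0],s*b[1],zt]])
        for x in (-26,26): pass
    L.append([[55,-26,52],[55,26,52]]);L.append([[55,-26,0],[55,-26,52]]);L.append([[55,26,0],[55,26,52]])
    L.append([[-38,-20,14],[-38,20,14]]); L.append([[-112,-20,1],[-112,20,1]])
    for x in (-26,26):
        L.append([[x-9,-15,11],[x-9,15,11]]);L.append([[x+9,-15,11],[x+9,15,11]])
    return [np.array(l)*m for l in L]
def wheel_lines(th):
    L=[];a=np.linspace(0,2*np.pi,60)
    for y in (-16,16):
        c=np.c_[50*np.sin(a),0*a+y,50*np.cos(a)]*.001
        L.append(c)
    for d in (-5,5):
        t=th+d/50
        L.append(np.array([[50*np.sin(t),-16,50*np.cos(t)],[50*np.sin(t),16,50*np.cos(t)]])*.001)
    return L
def overlay(f,items,crop,k,name):
    im=cv2.cvtColor(f["color"],cv2.COLOR_RGB2BGR); x0,y0,x1,y1=crop
    im=cv2.resize(im[y0:y1,x0:x1],None,fx=k,fy=k,interpolation=cv2.INTER_CUBIC)
    raw=im.copy()
    for p,Ls,col in items:
        for l in Ls:
            q=(proj(f,W(p,l))-[x0,y0]+.5)*k-.5
            cv2.polylines(im,[np.round(q*8).astype(np.int32)],False,col,1,cv2.LINE_AA,3)
    cv2.imwrite(f"pics/{name}.png",im); cv2.imwrite(f"pics/{name}_raw.png",raw)
E
cat > ov.py <<'E'
from model import *
import sys
sp=[.5005,-.420,.002,.055]; wp=[.4925,-.195,.05,.03]; th=np.pi/4
f=grab("top");g=grab("side")
it=[(sp,stand_lines(),(255,255,0)),(wp,wheel_lines(th),(0,255,0))]
overlay(f,it,(180,185,335,250),5,"ovt1"); overlay(g,it,(210,160,290,290),4.6,"ovs1")
E
python3 ov.py
```

```text
(no output)
```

View pics/ovt1.png

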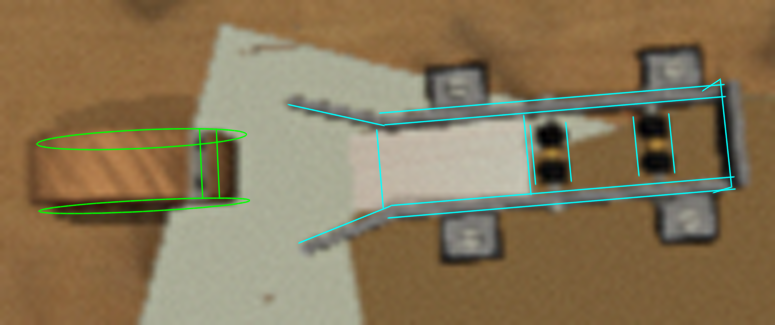

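View pics/ovs1.png

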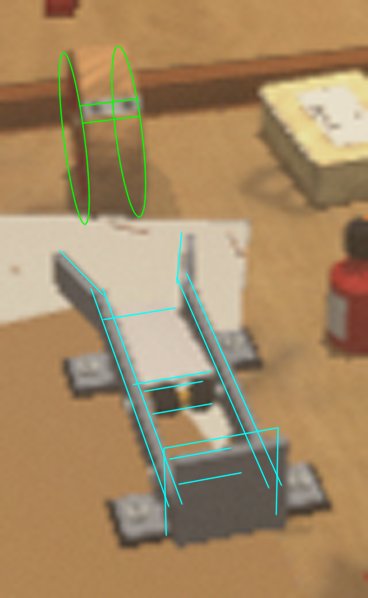

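```bash
python3 - <<'E'
from model import *
g=grab("side");f=grab("top")
overlay(g,[],(215,205,285,285),8,"s8"); overlay(g,[],(215,160,285,215),9,"s9");overlay(f,[],(180,190,240,240),10,"t10");overlay(f,[],(230,190,335,240),7.5,"t11")
E
```

```text
(no output)
```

View pics/s8.png

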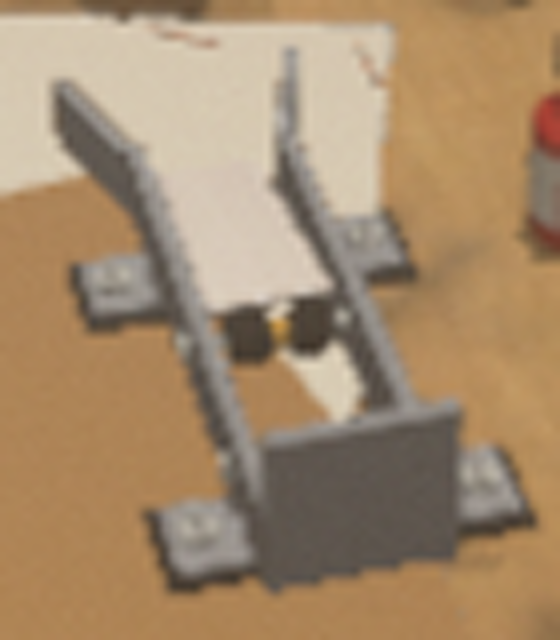

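View pics/s9.png

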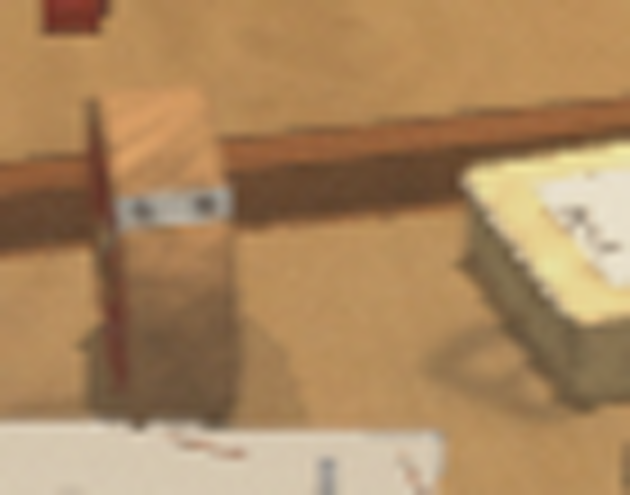

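View pics/t10.png

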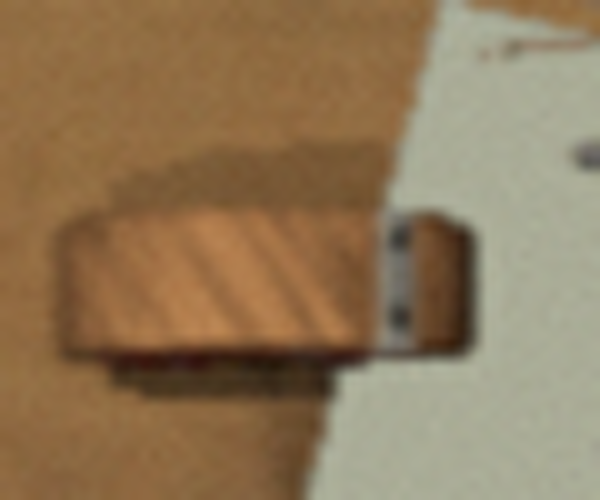

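View pics/t11.png

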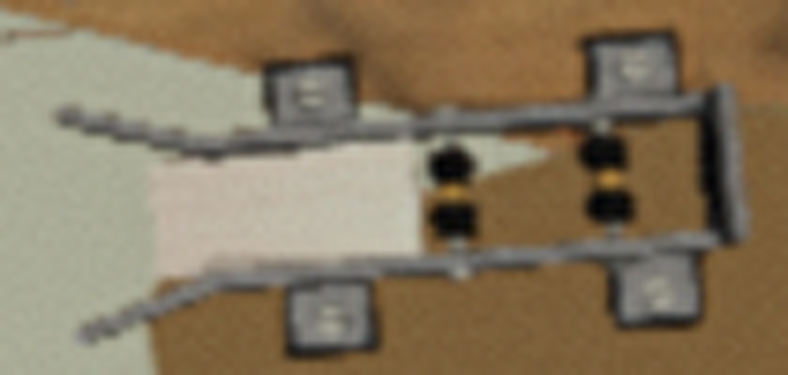

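```bash
cat > fit.py <<'E'
from model import *
from scipy.optimize import least_squares
f=grab("top");g=grab("side")
T=lambda p:np.array(p)/7.5+[230-.43,190-.43]
S=lambda p:np.array(p)/8+[215-.44,205-.44]
C=[(f,T((454,191)),(-26,0,16)),(f,T((607,180)),(26,0,16)),(f,T((420,200)),(-38,0,14)),(f,T((62,115)),(-155,36,20)),(f,T((85,335)),(-155,-36,20)),(f,T((732,163)),(58.5,0,52)),
(g,S((279,328)),(-26,0,13)),(g,S((270,447)),(62,-26,52)),(g,S((460,412)),(62,26,52)),(g,S((272,588)),(62,-26,0)),(g,S((455,557)),(62,26,0)),(g,S((62,85)),(-155,-36,20)),(g,S((290,50)),(-155,36,20))]
def fit(C,use=None,zfix=None):
    def r(p):
        return np.concatenate([(proj(c[0],W(p,np.array(c[2])*.001))[0]-c[1]) for c in C]+[[(p[2]-.0025)/.002]])
    s=least_squares(r,[.5,-.42,.0025,.05]); return s.x,r(s.x)[:-1].reshape(-1,2)
for n,cc in [("both",C),("top",C[:6]),("side",C[6:])]:
    x,r=fit(cc); print(n,np.round(x,4)); print(np.round(r,1).tolist())
E
python3 fit.py
```

```text
both [ 0.5019 -0.4221  0.0014  0.0642]
[[0.5, -0.5], [0.8, -0.9], [0.2, -1.2], [-0.0, -0.1], [-0.6, -0.5], [-0.3, -1.1], [-0.6, 0.4], [-1.2, -0.4], [0.1, -0.7], [-1.0, 1.1], [0.2, 0.1], [-0.3, -0.3], [-1.1, -0.3]]
top [ 0.4997 -0.4217  0.0023  0.0574]
[[0.4, 0.3], [0.8, -0.0], [0.1, -0.4], [-0.1, 0.3], [-0.9, -0.1], [-0.3, -0.1]]
side [ 0.5029 -0.4229  0.0019  0.0606]
[[0.0, 0.4], [-0.7, -0.4], [0.6, -0.7], [-0.5, 1.0], [0.7, 0.2], [0.4, -0.4], [-0.5, -0.4]]
```

```bash
cat > ov2.py <<'E'
from model import *
f=grab("top");g=grab("side")
t=lambda p:np.array(p)/10+[180-.45,190-.45]
s=lambda p:np.array(p)/9+[215-.44,160-.44]
zb=.05+.05*np.cos(np.pi/4)
print("bar top",atz(f,t((399,282)),zb)," side",atz(g,s((174,207)),zb))
# tread edges at the top (z=.1) seen in the top view: upper edge and lower edge
for p in [(120,213),(200,211),(300,210),(380,212)]: print("upper",np.round(atz(f,t(p),.098),4))
for p in [(120,352),(200,350),(300,349),(370,348)]: print("lower",np.round(atz(f,t(p),.098),4))
sp=[.4997,-.4217,.0023,.0574]
bt=atz(f,t((399,282)),zb)
for psi in (0.0,.06):
    c=bt-.03536*np.array([np.sin(psi),-np.cos(psi),0]); 
    it=[(sp,stand_lines(),(255,255,0)),([c[0],c[1],.05,psi],wheel_lines(np.pi/4),(0,255,0))]
    overlay(f,it,(180,185,270,240),8,f"ovt_{psi}")
sp=[.5029,-.4229,.0019,.0606]
bt=atz(g,s((174,207)),zb)
for psi in (0.0,.06):
    c=bt-.03536*np.array([np.sin(psi),-np.cos(psi),0]); 
    it=[(sp,stand_lines(),(255,255,0)),([c[0],c[1],.05,psi],wheel_lines(np.pi/4),(0,255,0))]
    overlay(g,it,(215,160,285,285),4.7,f"ovs_{psi}")
E
python3 ov2.py; python3 - <<'E'
import cv2,numpy as np
cv2.imwrite("pics/a.png",np.vstack([cv2.imread(f"pics/ovt_{p}.png")[:290] for p in("0.0","0.06")]))
cv2.imwrite("pics/b.png",np.hstack([cv2.imread(f"pics/ovs_{p}.png") for p in("0.0","0.06")]))
E
```

```text
bar top [ 0.49240067 -0.22565703  0.08535534]  side [ 0.49561799 -0.225124    0.08535534]
upper [ 0.509  -0.1636  0.098 ]
upper [ 0.509  -0.1819  0.098 ]
upper [ 0.5086 -0.2047  0.098 ]
upper [ 0.5076 -0.2229  0.098 ]
lower [ 0.4774 -0.1635  0.098 ]
lower [ 0.4773 -0.1816  0.098 ]
lower [ 0.4769 -0.2043  0.098 ]
lower [ 0.4767 -0.2202  0.098 ]
```

View pics/a.png

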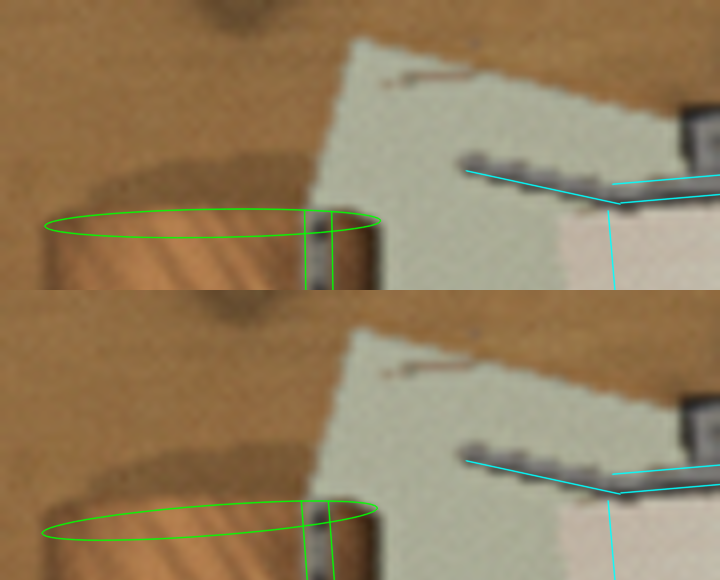

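View pics/b.png

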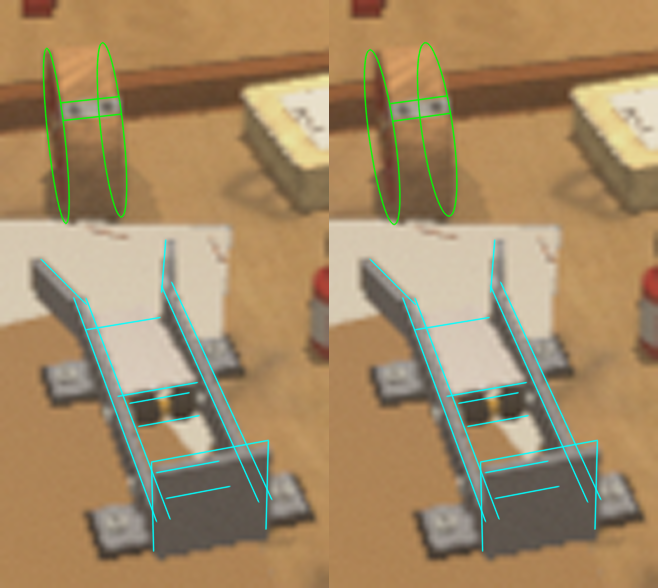

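>>> send_rows:
  moves:
    - [0,0,0,0,8.37,0,0]
    - [0,0,0,0,8.37,0,0]
    - [0,0,0,0,8.37,0,0]
    - [0,0,0,0,8.37,0,0]
    - [0,0,0,0,8.37,0,0]
    - [0,0,0,0,8.37,0,0]
    - [0,0,0,0,8.37,0,0]
    - [0,0,0,0,8.39,0,0]

```text
time: 2.35
tool_pos: [0.2835, 0.6673, 0.4048]
eef_rot: [[-0.006, -0.0, 1.0], [-1.0, 0.0, -0.006], [-0.0, -1.0, -0.0]]
force: [-0.0, -0.5, -0.4]
grip_width: 0.0335
```

>>> send_rows:
  moves:
    - [4.5,0,1.5,0,0,0,0]
    - [4.5,0,1.5,0,0,0,0]
    - [4.5,0,1.5,0,0,0,0]
    - [4.5,0,1.5,0,0,0,0]
    - [4.5,0,1.5,0,0,0,0]
    - [4.5,0,1.5,0,0,0,0]
    - [4.5,0,1.5,0,0,0,0]
    - [4.5,0,1.5,0,0,0,0]
    - [4.5,0,1.5,0,0,0,0]
    - [4.5,0,1.5,0,0,0,0]

```text
time: 3.35
tool_pos: [0.4338, 0.2155, 0.4051]
eef_rot: [[0.0, 0.001, 1.0], [-1.0, 0.001, 0.0], [-0.001, -1.0, 0.001]]
force: [1.4, 0.2, -0.6]
grip_width: 0.0004
```

>>> send_rows:
  moves:
    - [3.9,0,1.22,0,0,0,0]
    - [3.9,0,1.22,0,0,0,0]
    - [3.9,0,1.22,0,0,0,0]
    - [3.9,0,1.22,0,0,0,0]
    - [3.9,0,1.22,0,0,0,0]
    - [0,0,0,0,0,-7.5,0]
    - [0,0,0,0,0,-7.5,0]
    - [0,0,0,0,0,-7.5,0]
    - [0,0,0,0,0,-7.5,0]
    - [0,0,0,0,0,0,0]

```text
time: 4.35
tool_pos: [0.4947, 0.0243, 0.4041]
eef_rot: [[0.004, 0.001, 1.0], [-0.864, -0.503, 0.004], [0.503, -0.864, -0.001]]
force: [0.1, 1.0, -0.6]
grip_width: 0.0008
```

```bash
cat > st.py <<'E'
from h import *
s=arm.observe(); R=np.array(s["eef_rot"]); t=np.array(s["tool_pos"])
print("t",s["time"],"tcp",np.round(t,4),"F",np.round(s["force"],2),"q",np.round(s["q"],1).tolist(),"w",round(s["grip_width"],4))
print("xt",np.round(R[:,0],3),"yt",np.round(R[:,1],3),"zt",np.round(R[:,2],3))
print("tip front corner",np.round(t+.186*R[:,1]+.0075*R[:,0],4),"tip centre",np.round(t+.186*R[:,1],4))
E
python3 st.py
```

```text
t 4.35 tcp [0.4947 0.0243 0.4041] F [ 0.1   1.05 -0.56] q [-47.4, 25.7, 41.5, 123.1, 19.5, 43.2, -22.9] w 0.0008
xt [ 0.004 -0.864  0.503] yt [ 0.001 -0.503 -0.864] zt [ 1.     0.004 -0.001]
tip front corner [ 0.495  -0.0758  0.2471] tip centre [ 0.4949 -0.0693  0.2433]
```

>>> send_rows:
  moves:
    - [-0.86,2.61,0,0,0,0,0]
    - [-0.86,2.61,0,0,0,0,0]
    - [-0.86,2.61,0,0,0,0,0]
    - [-0.86,2.61,0,0,0,0,0]
    - [-0.86,2.61,0,0,0,0,0]
    - [-0.86,2.61,0,0,0,0,0]
    - [-0.86,2.61,0,0,0,0,0]
    - [-0.86,2.61,0,0,0,0,0]
    - [0,0,0,0,0,0,0]
    - [0,0,0,0,0,0,0]

```text
time: 5.35
tool_pos: [0.4946, -0.0231, 0.1898]
eef_rot: [[-0.001, -0.001, 1.0], [-0.866, -0.499, -0.002], [0.499, -0.866, -0.0]]
force: [-0.1, 0.2, -0.1]
grip_width: 0.0005
```

```bash
python3 st.py; python3 - <<'E'
from model import *
f=grab("top","top1");g=grab("side","side1");w=grab("wrist","wrist1")
overlay(f,[],(150,185,240,240),8,"t1"); overlay(g,[],(215,140,285,215),8,"s1")
E
```

```text
t 5.35 tcp [ 0.4946 -0.0231  0.1898] F [-0.08  0.19 -0.1 ] q [-35.6, 49.3, 35.7, 131.5, 17.4, 10.9, -26.6] w 0.0005
xt [-0.001 -0.866  0.499] yt [-0.001 -0.499 -0.866] zt [ 1.    -0.002 -0.   ]
tip front corner [ 0.4944 -0.1225  0.0324] tip centre [ 0.4944 -0.116   0.0287]
```

View pics/t1.png

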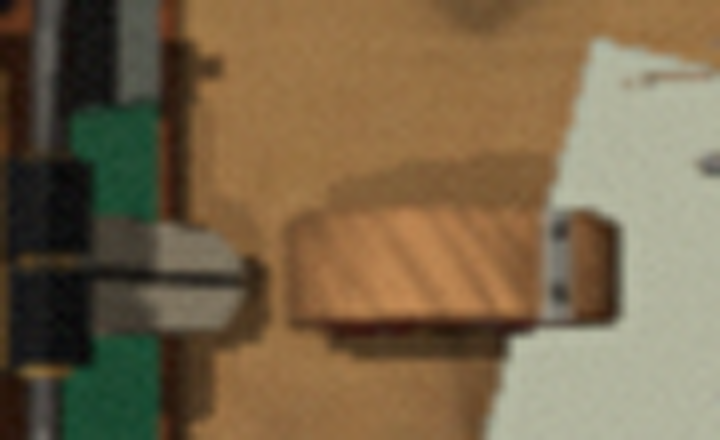

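View pics/s1.png

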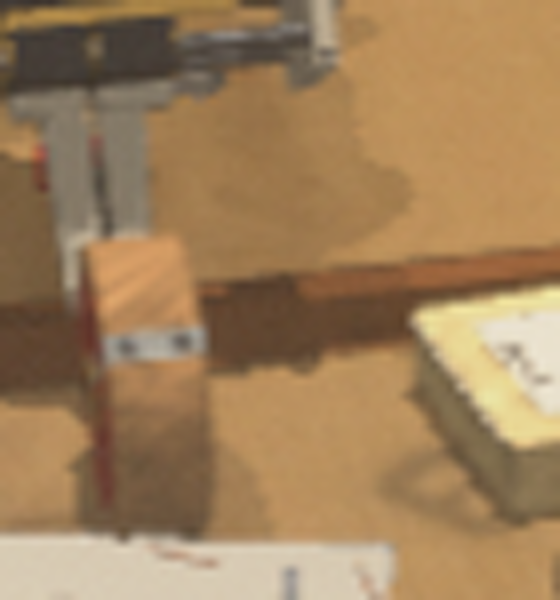

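View pics/wrist1.png

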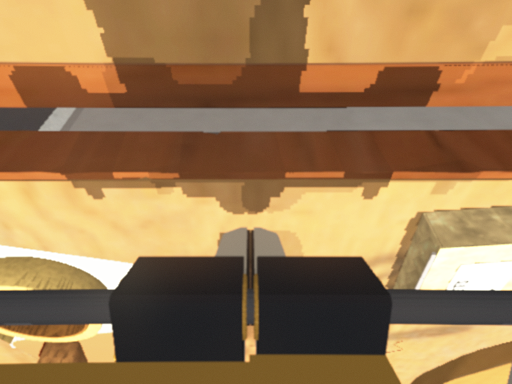

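```bash
python3 - <<'E'
from model import *
f=grab("top")
t=lambda p:np.array(p)/8+[150-.44,185-.44]
print(atz(f,t((255,278)),.028), atz(f,t((100,268)),.09))
for z,s in [(.0287,0),(.06,.036),(.1,.08)]:
    print(s,atz(f,t((100,268)),z))
P=np.array([.4944,-.116,.0287]); d=np.array([0,.5,.866])
for s in (0,.02,.04,.06,.08): print(s,(proj(f,P+d*s)[0]-[150-.44,185-.44])*8)
print(atz(f,t((555,258)),.0854),atz(f,t((560,230)),.0854),atz(f,t((560,288)),.0854))
E
```

```text
[ 0.49521292 -0.12582819  0.028     ] [ 0.49504555 -0.09433527  0.09      ]
0 [ 0.49957907 -0.07821851  0.0287    ]
0.036 [ 0.49726424 -0.08644779  0.06      ]
0.08 [ 0.49430599 -0.09696443  0.1       ]
0 [222.60649942 281.38795646]
0.02 [176.82618317 278.75399315]
0.04 [129.23520923 276.01546799]
0.06 [ 79.72424907 273.16604348]
0.08 [ 28.175014   270.19886067]
[ 0.49460245 -0.2245039   0.0854    ] [ 0.5026604  -0.22606385  0.0854    ] [ 0.48590706 -0.22582208  0.0854    ]
```

>>> send_rows:
  moves:
    - [0.03,0.42,-0.03,0,0,0,0]
    - [0.03,0.42,-0.03,0,0,0,0]
    - [0.03,0.42,-0.03,0,0,0,0]
    - [0.03,0.42,-0.03,0,0,0,0]
    - [0.03,0.42,-0.03,0,0,0,0]
    - [0.17,0.1,0,0,0,0,0]
    - [0.17,0.1,0,0,0,0,0]
    - [0.17,0.1,0,0,0,0,0]
    - [0.17,0.1,0,0,0,0,0]
    - [0.17,0.1,0,0,0,0,0]

```text
time: 6.55
tool_pos: [0.4931, -0.0444, 0.1721]
eef_rot: [[-0.0, 0.0, 1.0], [-0.866, -0.5, -0.0], [0.5, -0.866, 0.0]]
force: [-0.4, 0.7, 0.1]
grip_width: 0.0004
```

>>> send_rows:
  moves:
    - [0.087,0.05,0,0,0,0,0]
    - [0.087,0.05,0,0,0,0,0]
    - [0.087,0.05,0,0,0,0,0]
    - [0.087,0.05,0,0,0,0,0]
    - [0.087,0.05,0,0,0,0,0]
    - [0.087,0.05,0,0,0,0,0]
    - [0.087,0.05,0,0,0,0,0]
    - [0.087,0.05,0,0,0,0,0]

```text
time: 7.35
tool_pos: [0.493, -0.0523, 0.172]
eef_rot: [[0.0, 0.0, 1.0], [-0.866, -0.5, 0.0], [0.5, -0.866, 0.0]]
force: [-0.3, 0.5, -0.4]
grip_width: 0.0002
```

```bash
python3 st.py; python3 - <<'E'
from model import *
f=grab("top","top2");g=grab("side","side2")
overlay(f,[],(150,185,240,240),8,"t2"); overlay(g,[],(215,140,285,215),8,"s2")
E
```

```text
t 7.35 tcp [ 0.493  -0.0523  0.172 ] F [-0.26  0.47 -0.39] q [-32.4, 51.6, 35.8, 132.2, 21.3, 6.6, -28.5] w 0.0002
xt [ 0.    -0.866  0.5  ] yt [ 0.    -0.5   -0.866] zt [1. 0. 0.]
tip front corner [ 0.493  -0.1518  0.0147] tip centre [ 0.493  -0.1453  0.0109]
```

View pics/t2.png

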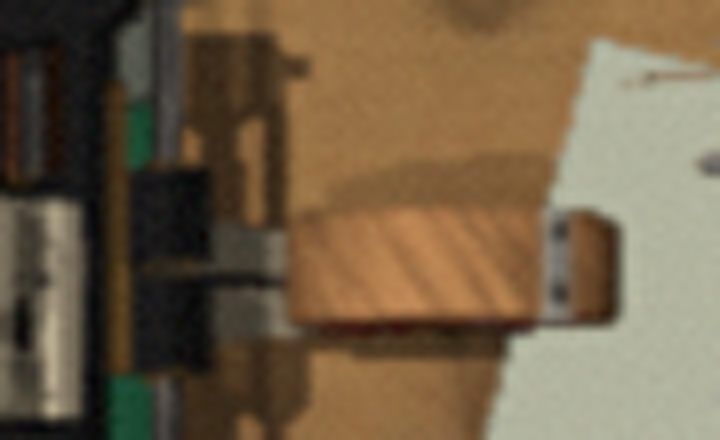

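View pics/s2.png

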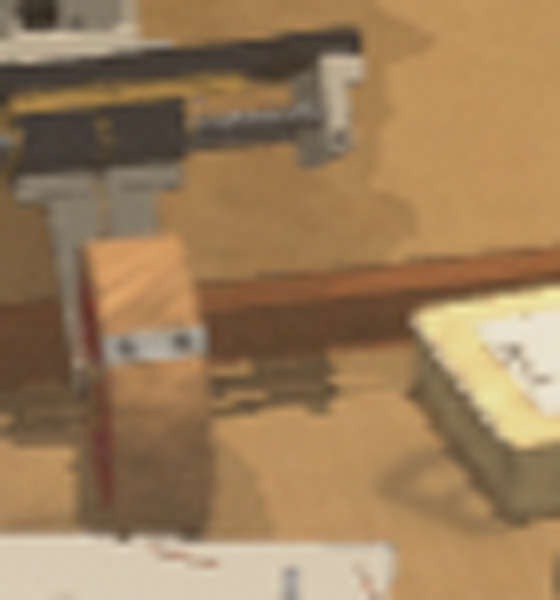

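```bash
python3 - <<'E'
from model import *
f=grab("side");t=grab("top")
P=np.array([.493,-.1453,.0109]); d=np.array([0,.5,.866])
for s in (.03,.05,.06,.07,.08): print(s,(proj(f,P+d*s)[0]-[215-.44,140-.44])*8,(proj(t,P+d*s)[0]-[150-.44,185-.44])*8)
E
```

```text
0.03 [110.68220385 336.87651688] [263.55231252 283.00480653]
0.05 [104.53489169 280.76211681] [218.14053584 280.37790102]
0.06 [101.46449427 252.69089692] [194.76124892 279.0253553 ]
0.07 [ 98.39649505 224.61229943] [170.91513937 277.64570524]
0.08 [ 95.3310642 196.5278086] [146.58811593 276.23812969]
```

>>> send_rows:
  moves:
    - [0.087,0.05,0,0,0,0,0]
    - [0.087,0.05,0,0,0,0,0]
    - [0.087,0.05,0,0,0,0,0]
    - [0.087,0.05,0,0,0,0,0]
    - [0.087,0.05,0,0,0,0,0]
    - [0.087,0.05,0,0,0,0,0]

```text
time: 8.15
tool_pos: [0.493, -0.0584, 0.172]
eef_rot: [[-0.0, -0.0, 1.0], [-0.866, -0.5, -0.0], [0.5, -0.866, 0.0]]
force: [0.1, -0.2, -0.1]
grip_width: 0.0006
```

```bash
python3 st.py
```

```text
t 8.15 tcp [ 0.493  -0.0584  0.172 ] F [ 0.08 -0.22 -0.07] q [-31.6, 51.6, 35.7, 132.2, 24.2, 6.4, -30.7] w 0.0006
xt [-0.    -0.866  0.5  ] yt [-0.    -0.5   -0.866] zt [ 1. -0.  0.]
tip front corner [ 0.493  -0.1579  0.0147] tip centre [ 0.493  -0.1514  0.011 ]
```

>>> send_rows:
  moves:
    - [0.087,0.05,-0.002,0,0,0,0]
    - [0.087,0.05,-0.002,0,0,0,0]
    - [0.087,0.05,-0.002,0,0,0,0]
    - [0.087,0.05,-0.002,0,0,0,0]
    - [0.087,0.05,-0.002,0,0,0,0]
    - [0.087,0.05,-0.002,0,0,0,0]
    - [0.087,0.05,-0.002,0,0,0,0]
    - [0.087,0.05,-0.002,0,0,0,0]
    - [0.087,0.05,-0.002,0,0,0,0]
    - [0.087,0.05,-0.002,0,0,0,0]

```text
time: 9.15
tool_pos: [0.4928, -0.0684, 0.1721]
eef_rot: [[-0.0, 0.0, 1.0], [-0.866, -0.5, -0.0], [0.5, -0.866, 0.0]]
force: [-0.6, 0.4, -0.2]
grip_width: 0.0004
```

```bash
python3 st.py; python3 - <<'E'
from model import *
f=grab("top","top3");g=grab("side","side3")
overlay(f,[],(170,185,260,240),8,"t3"); overlay(g,[],(215,140,285,215),8,"s3")
E
```

```text
t 9.15 tcp [ 0.4928 -0.0684  0.1721] F [-0.58  0.42 -0.19] q [-30.0, 51.3, 34.9, 132.3, 32.3, 6.2, -37.8] w 0.0004
xt [-0.    -0.866  0.5  ] yt [ 0.    -0.5   -0.866] zt [ 1. -0.  0.]
tip front corner [ 0.4928 -0.1679  0.0147] tip centre [ 0.4928 -0.1614  0.011 ]
```

View pics/t3.png

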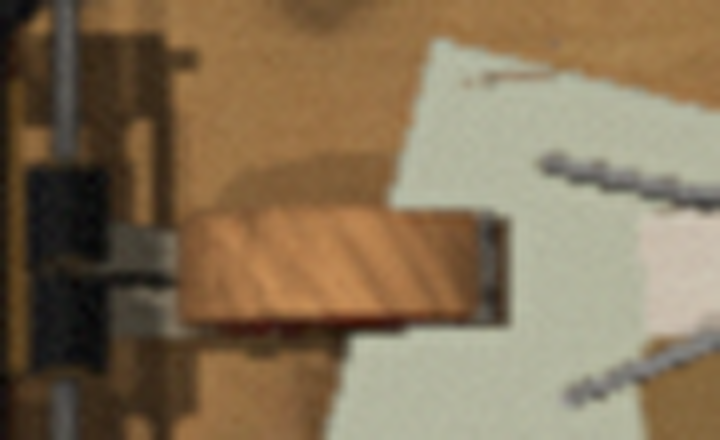

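View pics/s3.png

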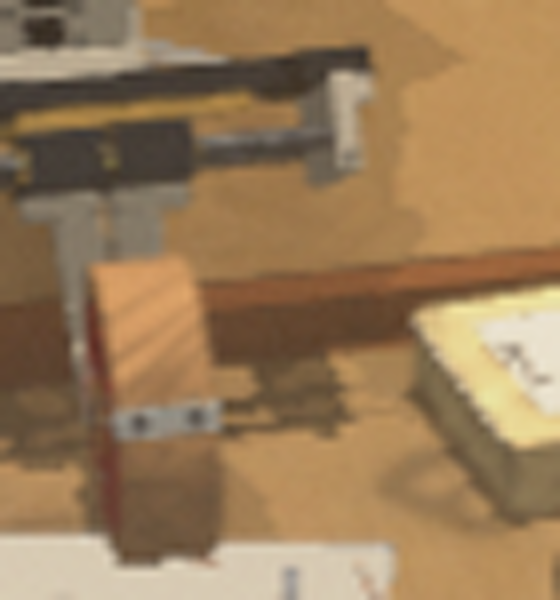

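>>> send_rows:
  moves:
    - [-0.52,-0.3,0,0,0,0,0]
    - [-0.52,-0.3,0,0,0,0,0]
    - [1.18,0.12,0,0,0,4,0]
    - [1.19,0.03,0,0,0,4,0]
    - [1.18,-0.05,0,0,0,4,0]
    - [1.18,-0.13,0,0,0,4,0]
    - [1.17,-0.21,0,0,0,4,0]
    - [0,0,0,0,0,0,0]

```text
time: 10.05
tool_pos: [0.4923, -0.1139, 0.1977]
eef_rot: [[-0.008, 0.001, 1.0], [-0.985, -0.172, -0.007], [0.172, -0.985, 0.002]]
force: [-0.6, 0.1, 0.6]
grip_width: 0.0004
```

```bash
python3 st.py
```

```text
t 10.05 tcp [ 0.4923 -0.1139  0.1977] F [-0.61  0.14  0.58] q [-0.7, 39.8, 6.2, 129.7, 31.1, 11.5, -26.9] w 0.0004
xt [-0.008 -0.985  0.172] yt [ 0.001 -0.172 -0.985] zt [ 1.    -0.007  0.002]
tip front corner [ 0.4923 -0.1533  0.0157] tip centre [ 0.4924 -0.1459  0.0144]
```

>>> send_rows:
  moves:
    - [0.099,0.017,-0.002,0,0,0,0]
    - [0.099,0.017,-0.002,0,0,0,0]
    - [0.099,0.017,-0.002,0,0,0,0]
    - [0.099,0.017,-0.002,0,0,0,0]
    - [0.099,0.017,-0.002,0,0,0,0]
    - [0.099,0.017,-0.002,0,0,0,0]
    - [0.099,0.017,-0.002,0,0,0,0]
    - [0.099,0.017,-0.002,0,0,0,0]
    - [0.099,0.017,-0.002,0,0,0,0]
    - [0.099,0.017,-0.002,0,0,0,0]

```text
time: 11.05
tool_pos: [0.4926, -0.1206, 0.1966]
eef_rot: [[-0.0, 0.0, 1.0], [-0.985, -0.174, -0.0], [0.174, -0.985, 0.0]]
force: [0.4, 1.4, 0.4]
grip_width: 0.0004
```

```bash
python3 st.py
```

```text
t 11.05 tcp [ 0.4926 -0.1206  0.1966] F [0.41 1.36 0.42] q [0.1, 40.0, 6.2, 129.5, 31.5, 11.5, -26.2] w 0.0004
xt [-0.    -0.985  0.174] yt [ 0.    -0.174 -0.985] zt [ 1. -0.  0.]
tip front corner [ 0.4926 -0.1603  0.0147] tip centre [ 0.4926 -0.1529  0.0134]
```

>>> send_rows:
  moves:
    - [0.118,0.021,-0.002,0,0,0,0]
    - [0.118,0.021,-0.002,0,0,0,0]
    - [0.118,0.021,-0.002,0,0,0,0]
    - [0.118,0.021,-0.002,0,0,0,0]
    - [0.118,0.021,-0.002,0,0,0,0]
    - [0.118,0.021,-0.002,0,0,0,0]
    - [0.118,0.021,-0.002,0,0,0,0]
    - [0.118,0.021,-0.002,0,0,0,0]
    - [0.118,0.021,-0.002,0,0,0,0]
    - [0.118,0.021,-0.002,0,0,0,0]

```text
time: 12.05
tool_pos: [0.4924, -0.1325, 0.1965]
eef_rot: [[-0.0, 0.0, 1.0], [-0.985, -0.174, -0.0], [0.174, -0.985, 0.0]]
force: [-0.7, 0.3, -0.9]
grip_width: 0.0004
```

```bash
python3 st.py; python3 - <<'E'
from model import *
f=grab("top","top4");g=grab("side","side4")
overlay(f,[],(180,185,270,240),8,"t4"); overlay(g,[],(215,150,285,225),8,"s4")
E
```

```text
t 12.05 tcp [ 0.4924 -0.1325  0.1965] F [-0.75  0.32 -0.91] q [1.6, 40.0, 6.0, 129.2, 32.0, 11.5, -25.3] w 0.0004
xt [-0.    -0.985  0.174] yt [ 0.    -0.174 -0.985] zt [ 1. -0.  0.]
tip front corner [ 0.4925 -0.1722  0.0147] tip centre [ 0.4925 -0.1648  0.0134]
```

View pics/t4.png

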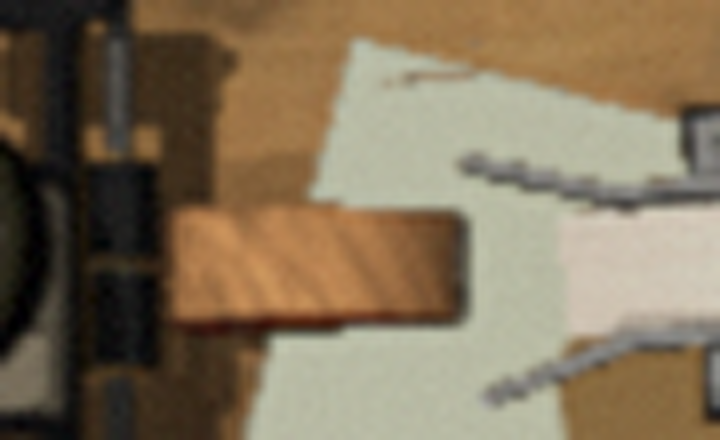

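View pics/s4.png

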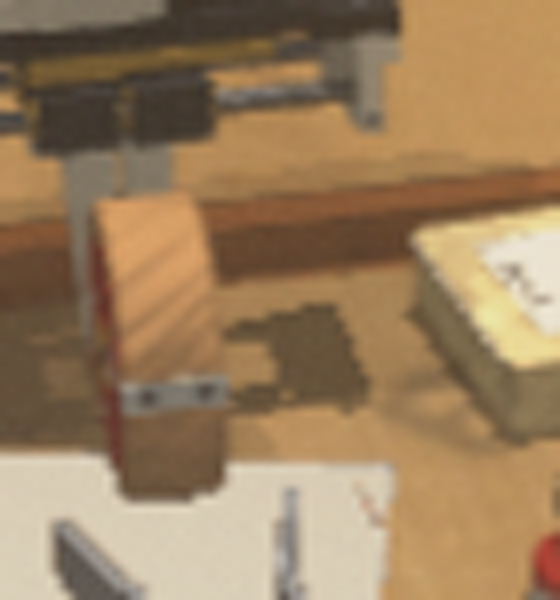

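>>> send_rows:
  moves:
    - [0.148,0.026,-0.002,0,0,0,0]
    - [0.148,0.026,-0.002,0,0,0,0]
    - [0.148,0.026,-0.002,0,0,0,0]
    - [0.148,0.026,-0.002,0,0,0,0]
    - [0.148,0.026,-0.002,0,0,0,0]
    - [0.148,0.026,-0.002,0,0,0,0]
    - [0.148,0.026,-0.002,0,0,0,0]
    - [0.148,0.026,-0.002,0,0,0,0]
    - [0.148,0.026,-0.002,0,0,0,0]
    - [0.148,0.026,-0.002,0,0,0,0]

```text
time: 13.15
tool_pos: [0.4922, -0.1476, 0.1965]
eef_rot: [[-0.0, 0.0, 1.0], [-0.985, -0.174, -0.0], [0.174, -0.985, 0.0]]
force: [0.9, -0.8, 0.0]
grip_width: 0.0003
```

```bash
python3 st.py
```

```text
t 13.15 tcp [ 0.4922 -0.1476  0.1965] F [ 0.86 -0.77  0.01] q [3.5, 40.1, 5.7, 128.8, 32.5, 11.7, -24.1] w 0.0003
xt [-0.    -0.985  0.174] yt [ 0.    -0.174 -0.985] zt [ 1. -0.  0.]
tip front corner [ 0.4922 -0.1873  0.0147] tip centre [ 0.4922 -0.1799  0.0133]
```

>>> send_rows:
  moves:
    - [0.148,0.026,-0.018,0.02,-0.12,0,0]
    - [0.148,0.026,-0.018,0.02,-0.12,0,0]
    - [0.148,0.026,-0.018,0.02,-0.12,0,0]
    - [0.148,0.026,-0.018,0.02,-0.12,0,0]
    - [0.148,0.026,-0.018,0.02,-0.12,0,0]
    - [0.148,0.026,-0.018,0.02,-0.12,0,0]
    - [0.148,0.026,-0.018,0.02,-0.12,0,0]
    - [0.148,0.026,-0.018,0.02,-0.12,0,0]
    - [0.148,0.026,-0.018,0.02,-0.12,0,0]
    - [0.148,0.026,-0.018,0.02,-0.12,0,0]

```text
time: 14.15
tool_pos: [0.4905, -0.1626, 0.1965]
eef_rot: [[0.021, 0.004, 1.0], [-0.985, -0.174, 0.021], [0.174, -0.985, -0.0]]
force: [0.7, -0.0, 0.3]
grip_width: 0.0002
```

```bash
python3 st.py; python3 - <<'E'
from model import *
f=grab("top","top5")
overlay(f,[],(190,185,280,240),8,"t5")
E
```

```text
t 14.15 tcp [ 0.4905 -0.1626  0.1965] F [ 0.71 -0.    0.28] q [5.4, 40.1, 5.4, 128.6, 33.7, 11.5, -22.3] w 0.0002
xt [ 0.021 -0.985  0.174] yt [ 0.004 -0.174 -0.985] zt [ 1.     0.021 -0.   ]
tip front corner [ 0.4914 -0.2022  0.0147] tip centre [ 0.4912 -0.1949  0.0134]
```

View pics/t5.png

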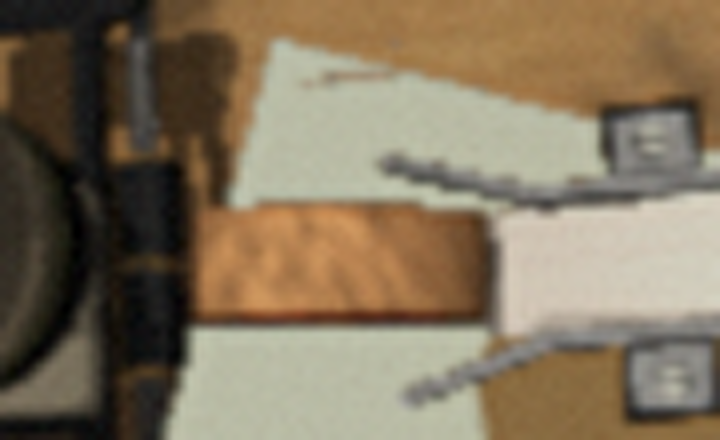

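```bash
cat > wy.py <<'E'
from model import *
import sys
yc=float(sys.argv[1]); zc=float(sys.argv[2]); name=sys.argv[3]
def run(yc,zc,name):
    f=grab("top",name); im=f["color"].astype(float)
    # score: cork redness r-b
    rb=im[...,0]-im[...,2]
    res=[]
    for y in np.arange(yc+.03,yc-.03,-.0025):
        # world top rim line near top z=zc+.04..05
        h=np.sqrt(.05**2-(y-yc)**2)
        z=zc+h
        xs=np.arange(.46,.53,.0005); P=np.c_[xs,0*xs+y,0*xs+z]
        uv=proj(f,P).astype(np.float32)
        prof=cv2.remap(im.astype(np.float32),uv[:,0].reshape(1,-1),uv[:,1].reshape(1,-1),cv2.INTER_LINEAR)[0]
        L=prof[:,0]-prof[:,2]; d=np.gradient(cv2.GaussianBlur(L.reshape(1,-1),(0,0),4)[0])
        i=len(xs)//2
        lo=np.argmax(d[:i]); hi=i+np.argmin(d[i:])
        res.append((y,xs[lo],xs[hi]))
    r=np.array(res); mid=(r[:,1]+r[:,2])/2
    for j,n in ((1,"lower"),(2,"upper")):
        c=np.polyfit(r[:,0]-yc,r[:,j],1)
        for _ in range(3):
            e=abs(r[:,j]-np.polyval(c,r[:,0]-yc)); k=e<=max(.001,np.median(e)*2); c=np.polyfit(r[k,0]-yc,r[k,j],1)
        print(n,"psi",round(-c[0],4),"x@c",round(c[1]-.001,4),"n",k.sum(),"/",len(k))
    print(np.round(r[::3,1:],4).tolist())
run(yc,zc,name)
E
python3 wy.py -.2465 .05 a5
```

```text
lower psi -0.0217 x@c 0.4752 n 24 / 24
upper psi -0.0049 x@c 0.5073 n 24 / 24
[[0.4775, 0.5085], [0.477, 0.508], [0.4765, 0.508], [0.476, 0.5085], [0.476, 0.5085], [0.4755, 0.5085], [0.476, 0.508], [0.476, 0.508]]
```

>>> send_rows:
  moves:
    - [0.079,0.014,-0.09,0.02,-0.12,0,0]
    - [0.079,0.014,-0.09,0.02,-0.12,0,0]
    - [0.079,0.014,-0.09,0.02,-0.12,0,0]
    - [0.079,0.014,-0.09,0.02,-0.12,0,0]
    - [0.079,0.014,-0.09,0.02,-0.12,0,0]
    - [0.079,0.014,-0.09,0.02,-0.12,0,0]
    - [0.079,0.014,-0.09,0.02,-0.12,0,0]
    - [0.079,0.014,-0.09,0.02,-0.12,0,0]
    - [0.079,0.014,-0.09,0.02,-0.12,0,0]
    - [0.079,0.014,-0.09,0.02,-0.12,0,0]

```text
time: 15.25
tool_pos: [0.4818, -0.1708, 0.1965]
eef_rot: [[0.042, 0.007, 0.999], [-0.984, -0.174, 0.043], [0.174, -0.985, -0.0]]
force: [-0.7, -0.5, 0.6]
grip_width: 0.0007
```

```bash
python3 st.py; python3 wy.py -.2545 .05 a6;  python3 - <<'E'
import cv2
a=cv2.imread("pics/a6.png")[185:240,190:280]; cv2.imwrite("pics/a6z.png",cv2.resize(a,None,fx=8,fy=8,interpolation=cv2.INTER_CUBIC))
E
```

```text
t 15.25 tcp [ 0.4818 -0.1708  0.1965] F [-0.66 -0.53  0.57] q [6.1, 40.0, 6.0, 129.5, 35.2, 10.3, -21.5] w 0.0007
xt [ 0.042 -0.984  0.174] yt [ 0.007 -0.174 -0.985] zt [ 0.999  0.043 -0.   ]
tip front corner [ 0.4834 -0.2105  0.0146] tip centre [ 0.4831 -0.2031  0.0133]
lower psi -0.0222 x@c 0.475 n 24 / 24
upper psi 0.0051 x@c 0.5072 n 24 / 24
[[0.477, 0.508], [0.477, 0.5075], [0.476, 0.5085], [0.476, 0.5085], [0.4755, 0.5085], [0.476, 0.5085], [0.4755, 0.508], [0.476, 0.508]]
```

View pics/a6z.png

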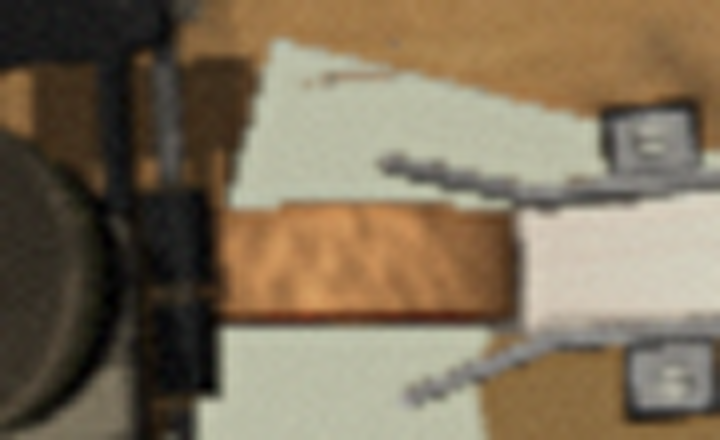

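>>> send_rows:
  moves:
    - [0.1,0.017,0.0,0.03,-0.2,0,0]
    - [0.1,0.017,0.0,0.03,-0.2,0,0]
    - [0.1,0.017,0.0,0.03,-0.2,0,0]
    - [0.1,0.017,0.0,0.03,-0.2,0,0]
    - [0.1,0.017,0.0,0.03,-0.2,0,0]
    - [0.1,0.017,0.0,0.03,-0.2,0,0]
    - [0.1,0.017,0.0,0.03,-0.2,0,0]
    - [0.1,0.017,0.0,0.03,-0.2,0,0]
    - [0.1,0.017,0.0,0.03,-0.2,0,0]
    - [0.1,0.017,0.0,0.03,-0.2,0,0]

```text
time: 16.3
tool_pos: [0.4824, -0.181, 0.1966]
eef_rot: [[0.077, 0.012, 0.997], [-0.982, -0.173, 0.078], [0.174, -0.985, -0.001]]
force: [-0.3, 0.8, -0.4]
grip_width: 0.0003
```

```bash
python3 st.py; python3 wy.py -.265 .05 a7;  python3 - <<'E'
import cv2
a=cv2.imread("pics/a7.png")[185:240,190:280]; cv2.imwrite("pics/a7z.png",cv2.resize(a,None,fx=8,fy=8,interpolation=cv2.INTER_CUBIC))
E
```

```text
t 16.3 tcp [ 0.4824 -0.181   0.1966] F [-0.31  0.77 -0.38] q [7.6, 40.0, 5.5, 129.1, 36.5, 10.3, -19.7] w 0.0003
xt [ 0.077 -0.982  0.174] yt [ 0.012 -0.173 -0.985] zt [ 0.997  0.078 -0.001]
tip front corner [ 0.4853 -0.2206  0.0147] tip centre [ 0.4847 -0.2132  0.0134]
lower psi -0.0215 x@c 0.4749 n 25 / 25
upper psi 0.0063 x@c 0.5071 n 25 / 25
[[0.4775, 0.508], [0.4765, 0.5075], [0.476, 0.5085], [0.4755, 0.5085], [0.476, 0.508], [0.4755, 0.508], [0.4755, 0.508], [0.4755, 0.5085], [0.4755, 0.5085]]
```

View pics/a7z.png

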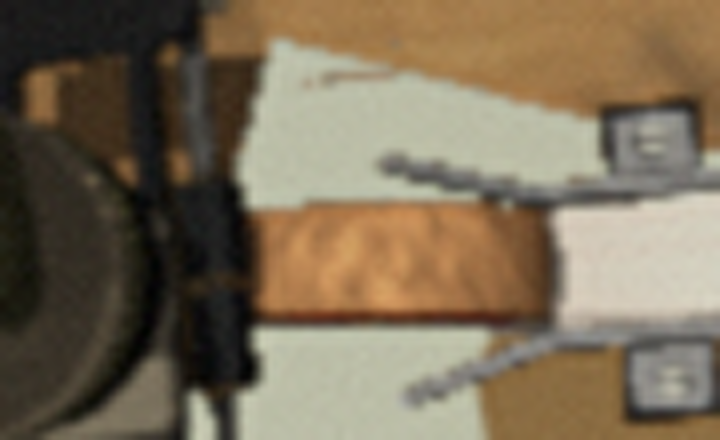

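>>> send_rows:
  moves:
    - [0.148,0.026,0.0,0,0,0,0]
    - [0.148,0.026,0.0,0,0,0,0]
    - [0.148,0.026,0.0,0,0,0,0]
    - [0.148,0.026,0.0,0,0,0,0]
    - [0.148,0.026,0.0,0,0,0,0]
    - [0.148,0.026,0.0,0,0,0,0]
    - [0.148,0.026,0.0,0,0,0,0]
    - [0.148,0.026,0.0,0,0,0,0]
    - [0.148,0.026,0.0,0,0,0,0]
    - [0.148,0.026,0.0,0,0,0,0]

```text
time: 17.35
tool_pos: [0.4836, -0.196, 0.1966]
eef_rot: [[0.077, 0.012, 0.997], [-0.982, -0.173, 0.078], [0.174, -0.985, -0.001]]
force: [0.2, 0.2, 0.7]
grip_width: 0.0006
```

```bash
python3 st.py; python3 wy.py -.28 .05 a8;  python3 - <<'E'
from model import *
a=cv2.imread("pics/a8.png")[185:240,190:280]; cv2.imwrite("pics/a8z.png",cv2.resize(a,None,fx=8,fy=8,interpolation=cv2.INTER_CUBIC))
f=grab("side"); overlay(f,[],(215,170,285,245),8,"s8b")
E
```

```text
t 17.35 tcp [ 0.4836 -0.196   0.1966] F [0.23 0.22 0.69] q [9.8, 40.1, 4.8, 128.3, 36.8, 10.9, -18.4] w 0.0006
xt [ 0.077 -0.982  0.174] yt [ 0.012 -0.173 -0.985] zt [ 0.997  0.078 -0.001]
tip front corner [ 0.4864 -0.2356  0.0147] tip centre [ 0.4859 -0.2282  0.0134]
lower psi -0.0091 x@c 0.4748 n 25 / 25
upper psi 0.0034 x@c 0.5069 n 25 / 25
[[0.4765, 0.5075], [0.4755, 0.508], [0.476, 0.508], [0.4755, 0.5075], [0.4755, 0.5075], [0.476, 0.508], [0.476, 0.508], [0.4755, 0.508], [0.475, 0.5075]]
```

View pics/a8z.png

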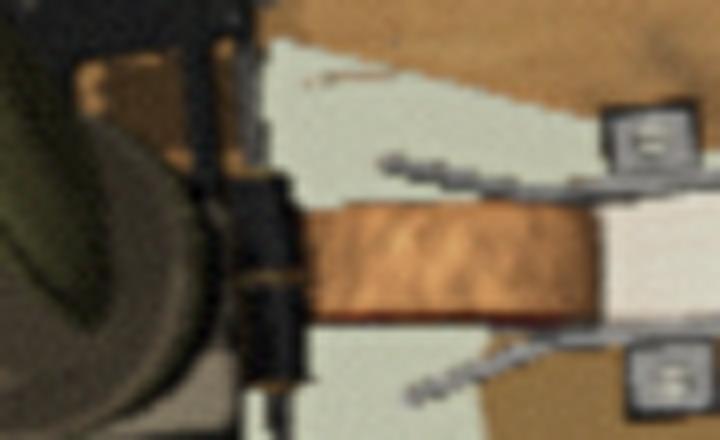

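View pics/s8b.png

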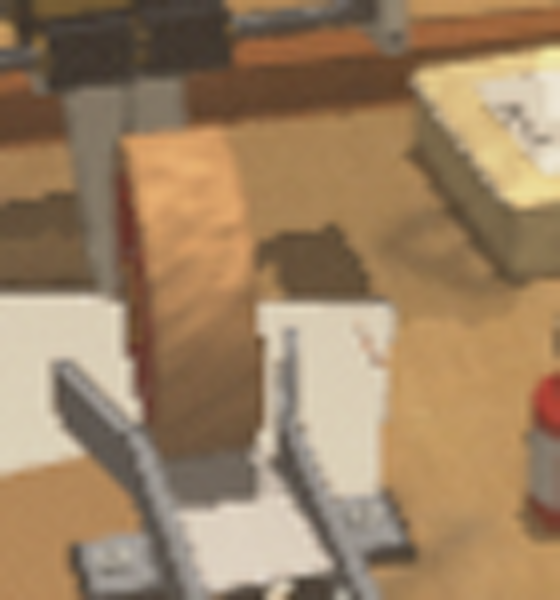

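>>> send_rows:
  moves:
    - [0.148,0.026,-0.02,0,0,0,0]
    - [0.148,0.026,-0.02,0,0,0,0]
    - [0.148,0.026,-0.02,0,0,0,0]
    - [0.148,0.026,-0.02,0,0,0,0]
    - [0.148,0.026,-0.02,0,0,0,0]
    - [0.148,0.026,-0.02,0,0,0,0]
    - [0.148,0.026,-0.02,0,0,0,0]
    - [0.148,0.026,-0.02,0,0,0,0]
    - [0.148,0.026,-0.02,0,0,0,0]
    - [0.148,0.026,-0.02,0,0,0,0]

```text
time: 18.45
tool_pos: [0.4827, -0.211, 0.1966]
eef_rot: [[0.077, 0.012, 0.997], [-0.982, -0.173, 0.078], [0.174, -0.985, -0.001]]
force: [-0.8, 3.5, 1.5]
grip_width: 0.0004
```

```bash
python3 st.py; python3 wy.py -.2955 .05 a9;  python3 - <<'E'
from model import *
a=cv2.imread("pics/a9.png")[185:240,200:290]; cv2.imwrite("pics/a9z.png",cv2.resize(a,None,fx=8,fy=8,interpolation=cv2.INTER_CUBIC))
E
```

```text
t 18.45 tcp [ 0.4827 -0.211   0.1966] F [-0.81  3.53  1.46] q [11.8, 40.2, 4.2, 127.7, 37.2, 11.2, -17.1] w 0.0004
xt [ 0.077 -0.982  0.174] yt [ 0.012 -0.173 -0.985] zt [ 0.997  0.078 -0.001]
tip front corner [ 0.4856 -0.2506  0.0147] tip centre [ 0.485  -0.2432  0.0134]
lower psi 0.0355 x@c 0.4742 n 23 / 25
upper psi 0.0454 x@c 0.5067 n 25 / 25
[[0.474, 0.506], [0.474, 0.5065], [0.475, 0.506], [0.4745, 0.508], [0.4755, 0.508], [0.476, 0.5085], [0.4765, 0.5085], [0.475, 0.5085], [0.476, 0.5085]]
```

View pics/a9z.png

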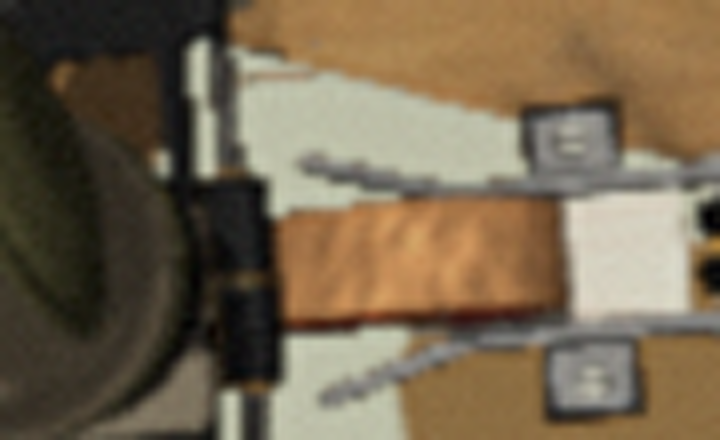

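```bash
cat > plan.py <<'E'
from h import *
from scipy.spatial.transform import Rotation as Ro
def R_of(psi,t): # yaw psi, tilt t(deg)
    ex=np.array([np.sin(psi),-np.cos(psi),0]); ez=np.array([0,0,1.]); c,s=np.cos(np.radians(t)),np.sin(np.radians(t))
    xt=c*ex+s*ez; yt=s*ex-c*ez; return np.c_[xt,yt,np.cross(xt,yt)]
def tcp(C,psi,t,s):
    R=R_of(psi,t); return np.array(C)-.0575*R[:,0]-(.186-s)*R[:,1]
def rows(seq,R0,p0):
    out=[]
    for p,R in seq:
        d=R0.T@(p-p0)*100; w=np.degrees(Ro.from_matrix(R0.T@R).as_rotvec())
        out.append([round(float(v),3) for v in d]+[round(float(v),2) for v in w]+[0]); p0,R0=p,R
    return out
E
python3 - <<'E'
from plan import *
# current commanded state ~ measured
s=arm.observe(); p0=np.array(s["tool_pos"]); R0=np.array(s["eef_rot"])
C0=np.array([.4896,-.2952,.050]); psi=.077
print(np.round(tcp(C0,psi,10,.027),4),p0)
seq=[]
C=C0+ (p0-tcp(C0,psi,10,.027))
for k in range(1,21):
    d=.0015*k; h=.06
    Ck=C+np.array([np.sin(h)*d,-np.cos(h)*d,.176*d])
    t=10+k; sc=.027-.012*k/20
    seq.append((tcp(Ck,psi,t,sc),R_of(psi,t)))
R0=R_of(psi,10)
for r in rows(seq,R0,p0): print(r)
E
```

```text
[ 0.4831 -0.2112  0.1966] [ 0.48273672 -0.21140932  0.19663345]
[-0.125, 0.043, -0.003, 0.0, -0.0, -1.0, 0]
[-0.126, 0.045, -0.003, 0.0, 0.0, -1.0, 0]
[-0.128, 0.048, -0.003, -0.0, 0.0, -1.0, 0]
[-0.129, 0.051, -0.003, -0.0, 0.0, -1.0, 0]
[-0.13, 0.053, -0.003, 0.0, 0.0, -1.0, 0]
[-0.131, 0.056, -0.003, 0.0, -0.0, -1.0, 0]
[-0.133, 0.059, -0.003, 0.0, -0.0, -1.0, 0]
[-0.134, 0.061, -0.003, 0.0, -0.0, -1.0, 0]
[-0.135, 0.064, -0.003, -0.0, 0.0, -1.0, 0]
[-0.137, 0.067, -0.003, 0.0, -0.0, -1.0, 0]
[-0.138, 0.069, -0.003, -0.0, 0.0, -1.0, 0]
[-0.14, 0.072, -0.003, 0.0, 0.0, -1.0, 0]
[-0.141, 0.075, -0.003, -0.0, 0.0, -1.0, 0]
[-0.143, 0.077, -0.003, -0.0, 0.0, -1.0, 0]
[-0.145, 0.08, -0.003, -0.0, 0.0, -1.0, 0]
[-0.146, 0.082, -0.003, 0.0, -0.0, -1.0, 0]
[-0.148, 0.085, -0.003, 0.0, 0.0, -1.0, 0]
[-0.15, 0.088, -0.003, -0.0, -0.0, -1.0, 0]
[-0.152, 0.09, -0.003, -0.0, -0.0, -1.0, 0]
[-0.154, 0.093, -0.003, 0.0, -0.0, -1.0, 0]
```

>>> send_rows:
  moves:
    - [-0.125,0.043,-0.003,0,0,-1,0]
    - [-0.126,0.045,-0.003,0,0,-1,0]
    - [-0.128,0.048,-0.003,0,0,-1,0]
    - [-0.129,0.051,-0.003,0,0,-1,0]
    - [-0.13,0.053,-0.003,0,0,-1,0]

```text
time: 19.0
tool_pos: [0.4823, -0.2052, 0.193]
eef_rot: [[0.076, 0.02, 0.997], [-0.963, -0.259, 0.078], [0.259, -0.966, -0.001]]
force: [-0.1, 3.3, 1.9]
grip_width: 0.0009
```

```bash
python3 st.py
```

```text
t 19.0 tcp [ 0.4823 -0.2052  0.193 ] F [-0.11  3.35  1.91] q [2.9, 41.8, 14.5, 129.3, 42.1, 7.1, -23.9] w 0.0009
xt [ 0.076 -0.963  0.259] yt [ 0.02  -0.259 -0.966] zt [ 0.997  0.078 -0.001]
tip front corner [ 0.4865 -0.2606  0.0153] tip centre [ 0.486  -0.2533  0.0133]
```

```bash
cat >> plan.py <<'E'
def RL(psi,t,lean): return R_of(psi,t)@Ro.from_euler('x',lean,degrees=True).as_matrix()
def tcpL(C,psi,t,lean,s):
    R=RL(psi,t,lean); return np.array(C)-.0575*R[:,0]-(.186-s)*R[:,1]
def invC(p,R,s): return np.array(p)+.0575*R[:,0]+(.186-s)*R[:,1]
def body(p,R):
    # corners of gripper body: 75 (x_t) x 188 (z_t), front face at hold-65mm
    y0=.1673-.065; return np.array([p+R[:,1]*y0+R[:,0]*a*.0375+R[:,2]*b*.094 for a in(-1,1) for b in(-1,1)])
E
python3 - <<'E'
from plan import *
s=arm.observe(); p0=np.array(s["tool_pos"]); R0=RL(.077,15,0)
print(np.round(R0-np.array(s["eef_rot"]),3).tolist())
C=invC(p0,R0,.024); print("C",np.round(C,4))
seq=[]
for k in range(1,9):
    Ck=C+np.array([.06,-1,.176])*.0002*k
    seq.append((tcpL(Ck,.077,15,-1.5*k,.024),RL(.077,15,-1.5*k)))
for r in rows(seq,R0,p0): print(r)
p,R=seq[-1]; print(np.round(p,3)); print(np.round(body(p,R),3).tolist())
# at roller top
for lean in(0,-8,-12):
  for u in (-.057,-.026):
    Cr=np.array([.4995,-.422,0])+u*np.array([.058,-1,0])+[0,0,.063 if u<-.05 else .072]
    R=RL(.06,30,lean);p=tcpL(Cr,.06,30,lean,.015); print(lean,u,np.round(p,3),np.round(body(p,R),3).tolist())
E
```

```text
[[-0.001, 0.0, 0.0], [-0.0, 0.001, -0.001], [-0.001, -0.0, 0.001]]
C [ 0.4898 -0.3024  0.0514]
[0.02, 0.007, 0.424, -1.5, 0.0, 0.0, 0]
[0.02, 0.007, 0.424, -1.5, -0.0, 0.0, 0]
[0.02, 0.007, 0.424, -1.5, 0.0, -0.0, 0]
[0.02, 0.007, 0.424, -1.5, 0.0, 0.0, 0]
[0.02, 0.007, 0.424, -1.5, -0.0, -0.0, 0]
[0.02, 0.007, 0.424, -1.5, 0.0, -0.0, 0]
[0.02, 0.007, 0.424, -1.5, -0.0, -0.0, 0]
[0.02, 0.007, 0.424, -1.5, 0.0, 0.0, 0]
[ 0.516 -0.205  0.19 ]
[[0.402, -0.199, 0.102], [0.586, -0.194, 0.065], [0.408, -0.271, 0.122], [0.592, -0.267, 0.084]]
0 -0.057 [ 0.488 -0.23   0.182] [[0.395, -0.254, 0.075], [0.583, -0.243, 0.075], [0.399, -0.319, 0.112], [0.587, -0.308, 0.112]]
0 -0.026 [ 0.49  -0.261  0.191] [[0.397, -0.285, 0.084], [0.585, -0.274, 0.084], [0.401, -0.35, 0.121], [0.589, -0.339, 0.121]]
-8 -0.057 [ 0.512 -0.229  0.181] [[0.405, -0.247, 0.086], [0.592, -0.249, 0.063], [0.409, -0.312, 0.123], [0.596, -0.314, 0.101]]
-8 -0.026 [ 0.514 -0.26   0.19 ] [[0.407, -0.278, 0.095], [0.594, -0.28, 0.072], [0.411, -0.343, 0.132], [0.598, -0.345, 0.11]]
-12 -0.057 [ 0.524 -0.23   0.179] [[0.411, -0.244, 0.091], [0.596, -0.253, 0.057], [0.415, -0.309, 0.128], [0.6, -0.318, 0.094]]
-12 -0.026 [ 0.525 -0.261  0.188] [[0.413, -0.275, 0.1], [0.598, -0.284, 0.066], [0.417, -0.34, 0.137], [0.602, -0.349, 0.103]]
```

>>> send_rows:
  moves:
    - [0.02,0.007,0.424,-1.5,0,0,0]
    - [0.02,0.007,0.424,-1.5,0,0,0]
    - [0.02,0.007,0.424,-1.5,0,0,0]
    - [0.02,0.007,0.424,-1.5,0,0,0]

```text
time: 19.4
tool_pos: [0.4993, -0.2052, 0.1922]
eef_rot: [[0.075, -0.086, 0.993], [-0.963, -0.265, 0.05], [0.259, -0.96, -0.103]]
force: [-1.2, 1.5, -0.7]
grip_width: 0.0007
```

```bash
python3 st.py
```

```text
t 19.4 tcp [ 0.4993 -0.2052  0.1922] F [-1.2   1.48 -0.66] q [7.2, 41.8, 6.7, 124.9, 38.2, 19.1, -20.8] w 0.0007
xt [ 0.075 -0.963  0.259] yt [-0.086 -0.265 -0.96 ] zt [ 0.993  0.05  -0.103]
tip front corner [ 0.4838 -0.2617  0.0156] tip centre [ 0.4833 -0.2545  0.0136]
```

```bash
python3 wy.py -.303 .0515 a10; python3 - <<'E'
from plan import *
s=arm.observe(); p0=np.array(s["tool_pos"]); R0=RL(.077,15,-6)
print(np.round(R0-np.array(s["eef_rot"]),3).tolist())
C=invC(p0,R0,.024); print("C",np.round(C,4))
seq=[]
for k in range(1,16):
    d=.0015*k;h=.065
    Ck=C+np.array([np.sin(h)*d,-np.cos(h)*d,.176*d])
    t=15+k; l=-6-2*k/15; sc=.024-.009*k/15
    seq.append((tcpL(Ck,.077,t,l,sc),RL(.077,t,l)))
for r in rows(seq,R0,p0): print(r)
E
```

```text
lower psi 0.0719 x@c 0.475 n 21 / 24
upper psi 0.0794 x@c 0.5075 n 24 / 24
[[0.474, 0.506], [0.4745, 0.506], [0.475, 0.508], [0.4755, 0.508], [0.476, 0.5085], [0.475, 0.509], [0.477, 0.5095], [0.478, 0.51]]
[[-0.001, 0.003, 0.0], [-0.0, 0.0, 0.0], [-0.0, -0.0, 0.003]]
C [ 0.4908 -0.3035  0.0515]
[-0.13, 0.056, 0.048, -0.13, 0.11, -0.99, 0]
[-0.131, 0.058, 0.049, -0.13, 0.11, -0.99, 0]
[-0.132, 0.061, 0.05, -0.13, 0.11, -0.99, 0]
[-0.133, 0.064, 0.05, -0.13, 0.11, -0.99, 0]
[-0.135, 0.066, 0.051, -0.13, 0.11, -0.99, 0]
[-0.136, 0.069, 0.052, -0.13, 0.12, -0.99, 0]
[-0.138, 0.071, 0.053, -0.13, 0.12, -0.99, 0]
[-0.139, 0.074, 0.053, -0.13, 0.12, -0.99, 0]
[-0.141, 0.076, 0.054, -0.13, 0.12, -0.99, 0]
[-0.142, 0.079, 0.055, -0.13, 0.13, -0.99, 0]
[-0.144, 0.081, 0.056, -0.13, 0.13, -0.99, 0]
[-0.145, 0.084, 0.056, -0.13, 0.13, -0.99, 0]
[-0.147, 0.086, 0.057, -0.13, 0.13, -0.99, 0]
[-0.149, 0.089, 0.058, -0.13, 0.14, -0.99, 0]
[-0.151, 0.091, 0.059, -0.13, 0.14, -0.99, 0]
```

>>> send_rows:
  moves:
    - [-0.13,0.056,0.048,-0.13,0.11,-0.99,0]
    - [-0.131,0.058,0.049,-0.13,0.11,-0.99,0]
    - [-0.132,0.061,0.05,-0.13,0.11,-0.99,0]
    - [-0.133,0.064,0.05,-0.13,0.11,-0.99,0]
    - [-0.135,0.066,0.051,-0.13,0.11,-0.99,0]
    - [-0.136,0.069,0.052,-0.13,0.12,-0.99,0]
    - [-0.138,0.071,0.053,-0.13,0.12,-0.99,0]
    - [-0.139,0.074,0.053,-0.13,0.12,-0.99,0]

```text
time: 20.25
tool_pos: [0.502, -0.1962, 0.1834]
eef_rot: [[0.072, -0.093, 0.993], [-0.917, -0.397, 0.029], [0.392, -0.913, -0.114]]
force: [-0.7, 2.0, 0.8]
grip_width: 0.0008
```

```bash
python3 st.py; python3 wy.py -.3155 .0535 a11
```

```text
t 20.25 tcp [ 0.502  -0.1962  0.1834] F [-0.75  1.95  0.79] q [-3.9, 45.0, 18.7, 126.2, 43.2, 16.0, -29.4] w 0.0008
xt [ 0.072 -0.917  0.392] yt [-0.093 -0.397 -0.913] zt [ 0.993  0.029 -0.114]
tip front corner [ 0.4852 -0.277   0.0165] tip centre [ 0.4847 -0.2701  0.0136]
lower psi 0.0662 x@c 0.4759 n 21 / 25
upper psi 0.0718 x@c 0.5086 n 25 / 25
[[0.4755, 0.5065], [0.4755, 0.5085], [0.4765, 0.5085], [0.4755, 0.509], [0.478, 0.5095], [0.4765, 0.5105], [0.4775, 0.5105], [0.4785, 0.5115], [0.4795, 0.5115]]
```

>>> send_rows:
  moves:
    - [-0.141,0.076,0.054,-0.13,0.12,-0.99,0]
    - [-0.142,0.079,0.055,-0.13,0.13,-0.99,0]
    - [-0.144,0.081,0.056,-0.13,0.13,-0.99,0]
    - [-0.145,0.084,0.056,-0.13,0.13,-0.99,0]
    - [-0.147,0.086,0.057,-0.13,0.13,-0.99,0]
    - [-0.149,0.089,0.058,-0.13,0.14,-0.99,0]
    - [-0.151,0.091,0.059,-0.13,0.14,-0.99,0]

```text
time: 21.0
tool_pos: [0.5046, -0.1897, 0.1732]
eef_rot: [[0.068, -0.101, 0.993], [-0.863, -0.505, 0.008], [0.501, -0.857, -0.121]]
force: [-0.5, 2.1, -0.4]
grip_width: 0.0003
```

```bash
python3 st.py; python3 wy.py -.326 .0555 a12; python3 - <<'E'
from plan import *
s=arm.observe(); R=np.array(s["eef_rot"]); C=invC(s["tool_pos"],R,.015); print("C",np.round(C,4), "tilt",np.degrees(np.arcsin(R[2,0])))
from model import *
f=grab("side"); overlay(f,[],(205,170,295,270),6,"s12"); f=grab("top"); overlay(f,[],(210,180,310,250),7,"t12")
E
```

```text
t 21.0 tcp [ 0.5046 -0.1897  0.1732] F [-0.51  2.11 -0.43] q [-12.4, 49.5, 28.4, 127.0, 46.1, 13.5, -35.8] w 0.0003
xt [ 0.068 -0.863  0.501] yt [-0.101 -0.505 -0.857] zt [ 0.993  0.008 -0.121]
tip front corner [ 0.4864 -0.2901  0.0175] tip centre [ 0.4859 -0.2836  0.0138]
lower psi 0.0706 x@c 0.4772 n 20 / 24
upper psi 0.0713 x@c 0.5095 n 24 / 24
[[0.4755, 0.5085], [0.477, 0.509], [0.477, 0.5095], [0.478, 0.51], [0.476, 0.5105], [0.479, 0.511], [0.48, 0.5115], [0.4795, 0.512]]
C [ 0.4915 -0.3253  0.0551] tilt 30.08623310295967
```

View pics/s12.png

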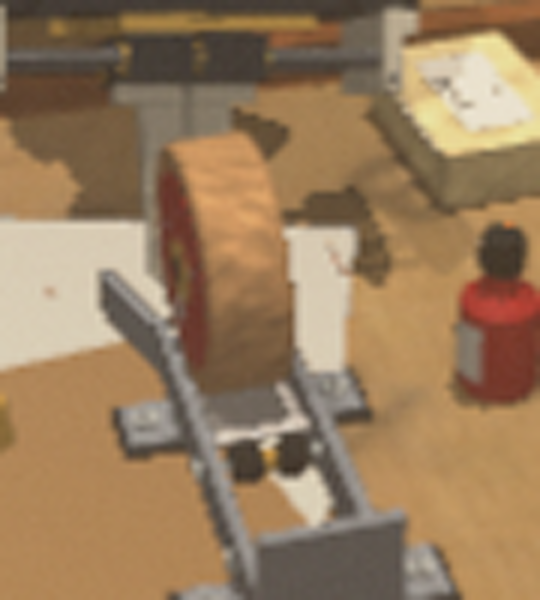

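View pics/t12.png

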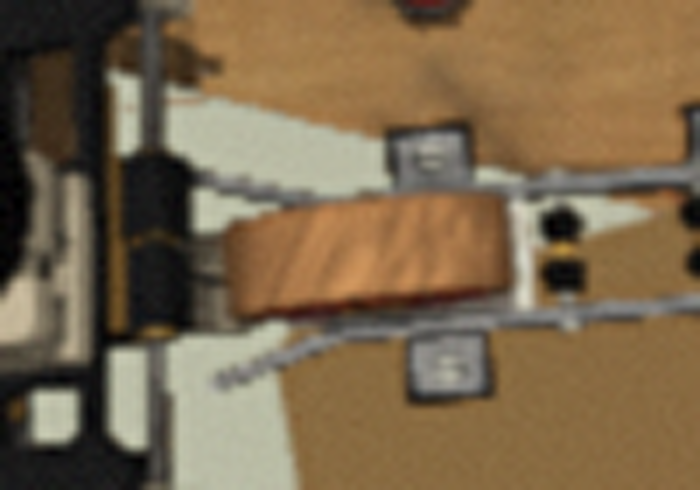

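```bash
python3 - <<'E'
from plan import *
s=arm.observe(); p0=np.array(s["tool_pos"]); R0=RL(.078,30,-8)
print(np.round(R0-np.array(s["eef_rot"]),3).tolist())
C=invC(p0,R0,.015)
seq=[]
for k in range(1,21):
    d=.0018*k;h=.060
    Ck=C+np.array([np.sin(h)*d,-np.cos(h)*d,.176*d])
    ps=.078-.018*k/20; sc=.015+.003*k/20
    seq.append((tcpL(Ck,ps,30,-8,sc),RL(ps,30,-8)))
rr=rows(seq,R0,p0); print(rr[0],rr[9],rr[-1]); print(Ck)
E
```

```text
[[-0.001, 0.001, 0.0], [-0.0, 0.0, -0.001], [-0.0, -0.0, 0.001]]
[0.174, 0.077, 0.018, -0.03, 0.04, 0.01, 0] [0.174, 0.077, 0.019, -0.03, 0.04, 0.01, 0] [0.174, 0.076, 0.021, -0.03, 0.04, 0.01, 0]
[ 0.49357753 -0.361385    0.06150091]
```

>>> send_rows:
  moves:
    - [0.174,0.077,0.018,-0.03,0.04,0.01,0]
    - [0.174,0.077,0.018,-0.03,0.04,0.01,0]
    - [0.174,0.077,0.018,-0.03,0.04,0.01,0]
    - [0.174,0.077,0.018,-0.03,0.04,0.01,0]
    - [0.174,0.077,0.018,-0.03,0.04,0.01,0]
    - [0.174,0.077,0.019,-0.03,0.04,0.01,0]
    - [0.174,0.077,0.019,-0.03,0.04,0.01,0]
    - [0.174,0.077,0.019,-0.03,0.04,0.01,0]
    - [0.174,0.077,0.019,-0.03,0.04,0.01,0]
    - [0.174,0.077,0.019,-0.03,0.04,0.01,0]

```text
time: 22.15
tool_pos: [0.5067, -0.2088, 0.1752]
eef_rot: [[0.061, -0.106, 0.993], [-0.865, -0.502, -0.001], [0.499, -0.858, -0.122]]
force: [-0.2, 2.6, 1.0]
grip_width: 0.0004
```

```bash
python3 st.py; python3 wy.py -.344 .0585 a13
```

```text
t 22.15 tcp [ 0.5067 -0.2088  0.1752] F [-0.18  2.6   1.01] q [-10.0, 49.2, 27.8, 126.0, 46.3, 14.1, -34.4] w 0.0004
xt [ 0.061 -0.865  0.499] yt [-0.106 -0.502 -0.858] zt [ 0.993 -0.001 -0.122]
tip front corner [ 0.4875 -0.3088  0.0193] tip centre [ 0.487  -0.3023  0.0156]
lower psi 0.0813 x@c 0.4784 n 23 / 25
upper psi 0.0586 x@c 0.5108 n 25 / 25
[[0.477, 0.5095], [0.4775, 0.5105], [0.478, 0.511], [0.479, 0.5115], [0.4775, 0.512], [0.4795, 0.5125], [0.4805, 0.5125], [0.4815, 0.513], [0.4815, 0.513]]
```

>>> send_rows:
  moves:
    - [0.174,0.077,0.035,-0.03,0.04,0.01,0]
    - [0.174,0.077,0.035,-0.03,0.04,0.01,0]
    - [0.174,0.077,0.035,-0.03,0.04,0.01,0]
    - [0.174,0.077,0.035,-0.03,0.04,0.01,0]
    - [0.174,0.077,0.035,-0.03,0.04,0.01,0]
    - [0.174,0.077,0.035,-0.03,0.04,0.01,0]
    - [0.174,0.077,0.035,-0.03,0.04,0.01,0]
    - [0.174,0.077,0.035,-0.03,0.04,0.01,0]
    - [0.174,0.077,0.035,-0.03,0.04,0.01,0]
    - [0.174,0.077,0.035,-0.03,0.04,0.01,0]

```text
time: 23.2
tool_pos: [0.5104, -0.2278, 0.1768]
eef_rot: [[0.053, -0.111, 0.992], [-0.865, -0.501, -0.01], [0.498, -0.858, -0.123]]
force: [-0.1, 2.2, -0.1]
grip_width: 0.0005
```

```bash
python3 st.py; python3 wy.py -.362 .0615 a14; python3 - <<'E'
from plan import *
s=arm.observe(); R=np.array(s["eef_rot"]); C=invC(s["tool_pos"],R,.018); print("C",np.round(C,4), "tilt",np.degrees(np.arcsin(R[2,0])),"psi",R[0,0]/-R[1,0])
from model import *
f=grab("side"); overlay(f,[],(205,170,295,270),6,"s14"); f=grab("top"); overlay(f,[],(230,180,330,250),7,"t14")
E
```

```text
t 23.2 tcp [ 0.5104 -0.2278  0.1768] F [-0.1   2.21 -0.07] q [-7.6, 48.9, 27.1, 124.7, 46.3, 15.0, -32.9] w 0.0005
xt [ 0.053 -0.865  0.498] yt [-0.111 -0.501 -0.858] zt [ 0.992 -0.01  -0.123]
tip front corner [ 0.4901 -0.3274  0.0209] tip centre [ 0.4897 -0.3209  0.0172]
lower psi 0.07 x@c 0.4795 n 20 / 25
upper psi 0.0348 x@c 0.5117 n 25 / 25
[[0.478, 0.511], [0.4805, 0.512], [0.4795, 0.5125], [0.48, 0.513], [0.48, 0.5125], [0.4805, 0.513], [0.4825, 0.5135], [0.4825, 0.5135], [0.475, 0.5135]]
C [ 0.4947 -0.3621  0.0614] tilt 29.898504345927464 psi 0.061241115830178265
```

View pics/s14.png

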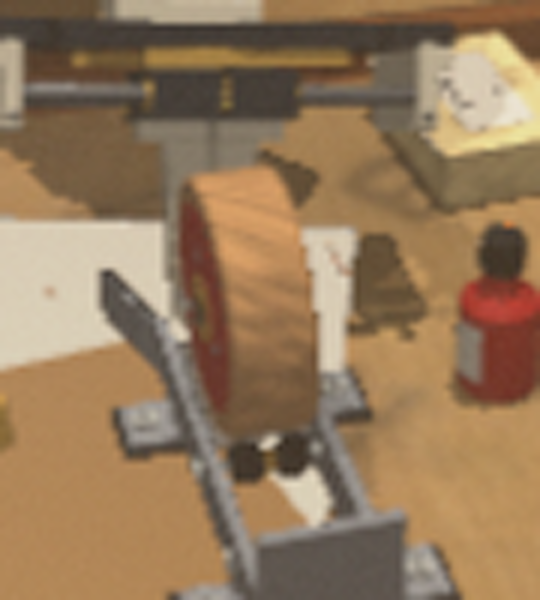

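View pics/t14.png

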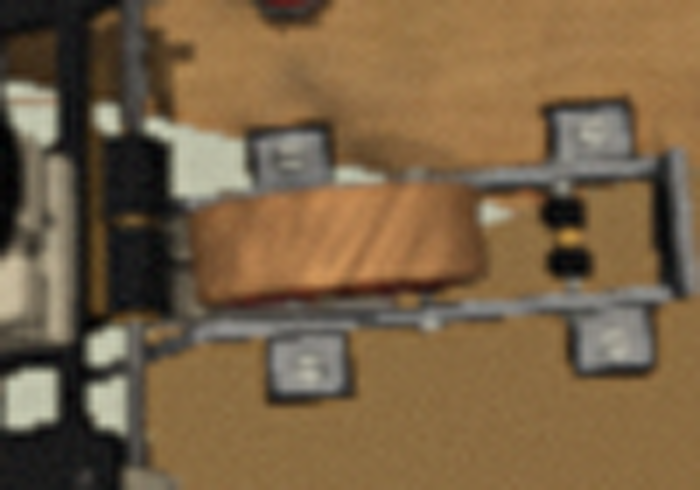

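```bash
cat > arc.py <<'E'
from plan import *
import sys
u1=float(sys.argv[1]); n=int(sys.argv[2]); t1=float(sys.argv[3]) if len(sys.argv)>3 else 30
s=arm.observe(); p0=np.array(s["tool_pos"]); Rm=np.array(s["eef_rot"]); 
t0=np.degrees(np.arcsin(Rm[2,0])); psi=np.arctan2(Rm[0,0],-Rm[1,0]); l0=-np.degrees(np.arctan2(-Rm[2,2]*1,1)) 
R0=Rm; sc=.018
ax=np.array([.058,-1,0])/np.hypot(.058,1)
C=invC(p0,R0,sc); u0=-(.422+C[1]); u0=(C[1]+.422)*-1
def zz(u):
    ur=-.0567
    return .0634+.176*(u-ur) if u<ur else .013+np.sqrt(.059**2-(u+.026)**2)
print("C",np.round(C,4),"u0",round(u0,4),"tilt",t0,"psi",psi,"lean",l0)
seq=[]
for k in range(1,n+1):
    u=u0+(u1-u0)*k/n
    Ck=C+ax*(u-u0)+[0,0,zz(u)-zz(u0)]
    t=t0+(t1-t0)*k/n
    R=RL(.060,t,-8)
    seq.append((tcpL(Ck,.060,t,-8,sc),R))
for r in rows(seq,R0,p0): print(r)
E
python3 arc.py -.050 10 30
```

```text
C [ 0.4946 -0.3619  0.0614] u0 -0.0601 tilt 29.896813795284114 psi 0.061098388822229316 lean -7.0071018861194405
[0.095, 0.035, -0.025, 0.12, 0.06, -0.0, 0]
[0.093, 0.036, 0.005, -0.0, 0.0, -0.01, 0]
[0.093, 0.036, 0.005, -0.0, 0.0, -0.01, 0]
[0.106, 0.013, 0.002, 0.0, 0.0, -0.01, 0]
[0.113, 0.001, -0.0, 0.0, 0.0, -0.01, 0]
[0.112, 0.003, 0.0, 0.0, 0.0, -0.01, 0]
[0.111, 0.005, 0.001, -0.0, 0.0, -0.01, 0]
[0.11, 0.007, 0.001, 0.0, 0.0, -0.01, 0]
[0.108, 0.009, 0.001, 0.0, 0.0, -0.01, 0]
[0.107, 0.011, 0.001, 0.0, 0.0, -0.01, 0]
```

>>> send_rows:
  moves:
    - [0.094,0.036,0.005,0,0,0,0]
    - [0.094,0.036,0.005,0,0,0,0]
    - [0.094,0.036,0.005,0,0,0,0]
    - [0.106,0.013,0.002,0,0,0,0]
    - [0.113,0.001,0,0,0,0,0]

```text
time: 23.85
tool_pos: [0.5107, -0.2323, 0.1781]
eef_rot: [[0.054, -0.111, 0.992], [-0.866, -0.5, -0.009], [0.498, -0.859, -0.123]]
force: [0.0, 4.4, -0.6]
grip_width: 0.0006
```

>>> send_rows:
  moves:
    - [0.112,0.003,0,0,0,0,0]
    - [0.111,0.005,0.001,0,0,0,0]
    - [0.11,0.007,0.001,0,0,0,0]
    - [0.108,0.009,0.001,0,0,0,0]

```text
time: 24.25
tool_pos: [0.5109, -0.2366, 0.1803]
eef_rot: [[0.053, -0.111, 0.992], [-0.865, -0.501, -0.009], [0.498, -0.858, -0.123]]
force: [0.3, 4.5, -0.9]
grip_width: 0.0005
```

```bash
python3 st.py; python3 arc.py -.032 19 30 | cut -c1-30; python3 - <<'E'
from model import *
f=grab("side"); overlay(f,[],(205,170,295,270),6,"s15")
E
```

```text
t 24.25 tcp [ 0.5109 -0.2366  0.1803] F [ 0.33  4.46 -0.94] q [-6.5, 48.5, 26.9, 124.3, 46.5, 15.4, -32.1] w 0.0005
xt [ 0.053 -0.865  0.498] yt [-0.111 -0.501 -0.858] zt [ 0.992 -0.009 -0.123]
tip front corner [ 0.4907 -0.3362  0.0244] tip centre [ 0.4903 -0.3297  0.0207]
C [ 0.4953 -0.3705  0.0647] u0
[0.115, 0.009, -0.02, 0.1, 0.0
[0.11, 0.012, 0.001, -0.0, 0.0
[0.109, 0.014, 0.002, 0.0, 0.0
[0.108, 0.016, 0.002, -0.0, 0.
[0.107, 0.018, 0.002, 0.0, 0.0
[0.105, 0.02, 0.003, 0.0, 0.0,
[0.104, 0.022, 0.003, -0.0, 0.
[0.103, 0.023, 0.003, 0.0, 0.0
[0.102, 0.025, 0.003, -0.0, 0.
[0.101, 0.027, 0.004, -0.0, 0.
[0.1, 0.029, 0.004, -0.0, 0.0,
[0.099, 0.03, 0.004, 0.0, 0.0,
[0.098, 0.032, 0.004, 0.0, 0.0
[0.097, 0.034, 0.005, -0.0, 0.
[0.096, 0.035, 0.005, 0.0, 0.0
[0.096, 0.037, 0.005, -0.0, 0.
[0.095, 0.039, 0.005, -0.0, 0.
[0.094, 0.04, 0.005, 0.0, 0.0,
[0.093, 0.042, 0.006, 0.0, 0.0
```

View pics/s15.png

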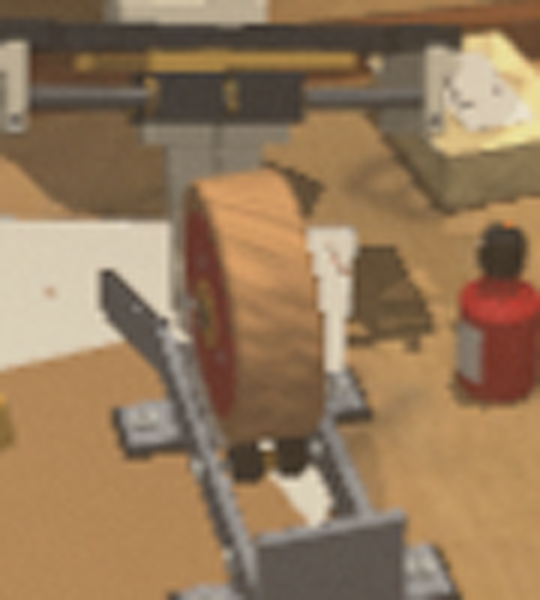

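>>> send_rows:
  moves:
    - [0.11,0.01,0.001,0,0,0,0]
    - [0.11,0.012,0.001,0,0,0,0]
    - [0.109,0.014,0.002,0,0,0,0]
    - [0.108,0.016,0.002,0,0,0,0]
    - [0.107,0.018,0.002,0,0,0,0]
    - [0.105,0.02,0.003,0,0,0,0]

```text
time: 24.9
tool_pos: [0.5112, -0.2427, 0.1828]
eef_rot: [[0.053, -0.111, 0.992], [-0.865, -0.501, -0.01], [0.498, -0.858, -0.123]]
force: [-0.2, 2.7, -0.3]
grip_width: 0.0005
```

>>> send_rows:
  moves:
    - [0.104,0.022,0.003,0,0,0,0]
    - [0.103,0.023,0.003,0,0,0,0]
    - [0.102,0.025,0.003,0,0,0,0]
    - [0.101,0.027,0.004,0,0,0,0]
    - [0.1,0.029,0.004,0,0,0,0]
    - [0.099,0.03,0.004,0,0,0,0]

```text
time: 25.5
tool_pos: [0.5116, -0.2487, 0.1844]
eef_rot: [[0.053, -0.111, 0.992], [-0.865, -0.501, -0.01], [0.498, -0.858, -0.123]]
force: [-0.2, 3.4, 0.0]
grip_width: 0.0005
```

```bash
python3 st.py; python3 arc.py -.020 20 30 | cut -c1-30; python3 - <<'E'
from model import *
f=grab("side"); overlay(f,[],(205,170,295,270),6,"s16"); f=grab("top"); overlay(f,[],(230,180,330,250),7,"t16")
E
```

```text
t 25.5 tcp [ 0.5116 -0.2487  0.1844] F [-0.2   3.43  0.03] q [-5.1, 48.1, 26.5, 123.7, 46.7, 15.8, -30.9] w 0.0005
xt [ 0.053 -0.865  0.498] yt [-0.111 -0.501 -0.858] zt [ 0.992 -0.01  -0.123]
tip front corner [ 0.4913 -0.3484  0.0285] tip centre [ 0.4909 -0.3419  0.0248]
C [ 0.496  -0.3827  0.0689] u0
[0.096, 0.029, -0.02, 0.11, 0.
[0.092, 0.031, 0.004, -0.0, 0.
[0.091, 0.033, 0.004, 0.0, 0.0
[0.09, 0.034, 0.005, -0.0, 0.0
[0.089, 0.036, 0.005, 0.0, 0.0
[0.089, 0.037, 0.005, -0.0, 0.
[0.088, 0.038, 0.005, -0.0, 0.
[0.087, 0.04, 0.005, -0.0, 0.0
[0.086, 0.041, 0.006, -0.0, 0.
[0.085, 0.043, 0.006, 0.0, 0.0
[0.085, 0.044, 0.006, 0.0, 0.0
[0.084, 0.045, 0.006, 0.0, 0.0
[0.083, 0.047, 0.006, 0.0, 0.0
[0.082, 0.048, 0.007, -0.0, 0.
[0.081, 0.049, 0.007, 0.0, 0.0
[0.081, 0.051, 0.007, 0.0, 0.0
[0.08, 0.052, 0.007, -0.0, 0.0
[0.079, 0.053, 0.007, -0.0, 0.
[0.078, 0.055, 0.008, -0.0, 0.
[0.077, 0.056, 0.008, 0.0, 0.0
```

View pics/s16.png

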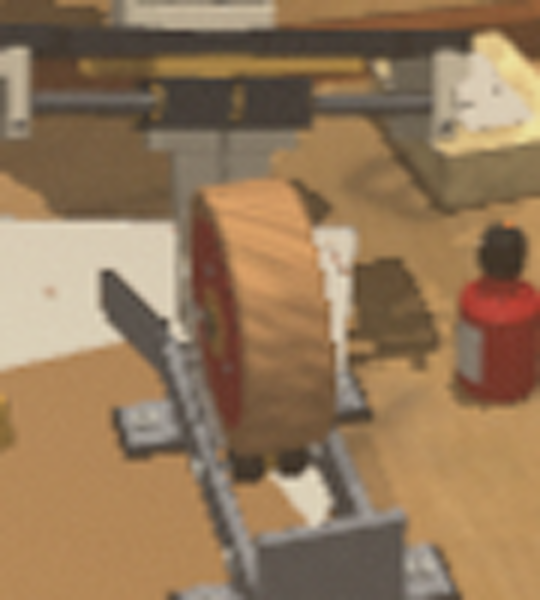

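View pics/t16.png

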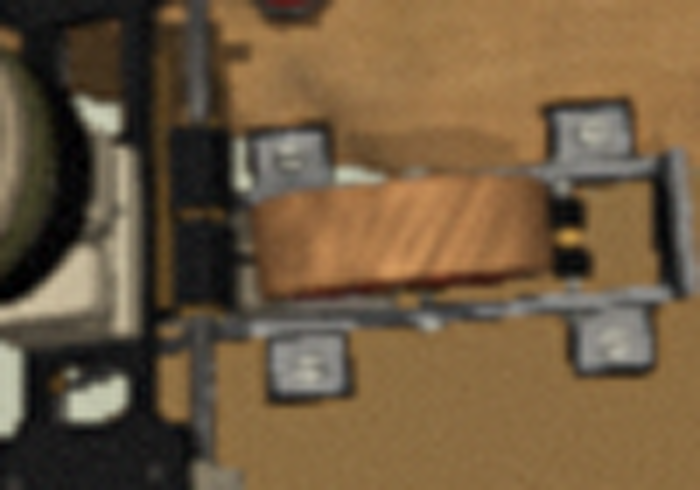

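>>> send_rows:
  moves:
    - [0.093,0.03,0.004,0,0,0,0]
    - [0.092,0.031,0.004,0,0,0,0]
    - [0.091,0.033,0.004,0,0,0,0]
    - [0.09,0.034,0.005,0,0,0,0]
    - [0.089,0.036,0.005,0,0,0,0]
    - [0.089,0.037,0.005,0,0,0,0]
    - [0.088,0.038,0.005,0,0,0,0]
    - [0.087,0.04,0.005,0,0,0,0]
    - [0.086,0.041,0.006,0,0,0,0]
    - [0.085,0.043,0.006,0,0,0,0]

```text
time: 26.6
tool_pos: [0.5121, -0.2583, 0.1857]
eef_rot: [[0.053, -0.111, 0.992], [-0.865, -0.501, -0.01], [0.498, -0.858, -0.123]]
force: [-0.1, 1.2, 0.4]
grip_width: 0.0007
```

>>> send_rows:
  moves:
    - [0.085,0.044,0.006,0,0,0,0]
    - [0.084,0.045,0.006,0,0,0,0]
    - [0.083,0.047,0.006,0,0,0,0]

```text
time: 26.9
tool_pos: [0.5123, -0.2612, 0.1857]
eef_rot: [[0.053, -0.111, 0.992], [-0.865, -0.501, -0.01], [0.498, -0.858, -0.123]]
force: [-0.3, -0.2, 0.2]
grip_width: 0.0007
```

```bash
python3 st.py; python3 arc.py 0 20 30 | cut -c1-30|head -2; python3 - <<'E'
from model import *
f=grab("side"); overlay(f,[],(205,170,295,270),6,"s17"); f=grab("top"); overlay(f,[],(230,180,330,250),7,"t17")
E
```

```text
t 26.9 tcp [ 0.5123 -0.2612  0.1857] F [-0.25 -0.16  0.22] q [-3.7, 48.0, 26.4, 123.0, 47.0, 15.9, -30.0] w 0.0007
xt [ 0.053 -0.865  0.498] yt [-0.111 -0.501 -0.858] zt [ 0.992 -0.01  -0.123]
tip front corner [ 0.492  -0.3608  0.0298] tip centre [ 0.4916 -0.3544  0.0261]
C [ 0.4967 -0.3951  0.0702] u0
[0.119, 0.065, -0.016, 0.11, 0
```

View pics/s17.png

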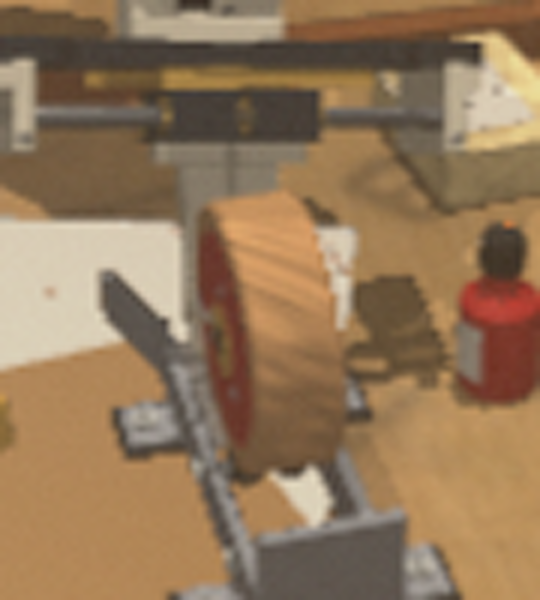

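View pics/t17.png

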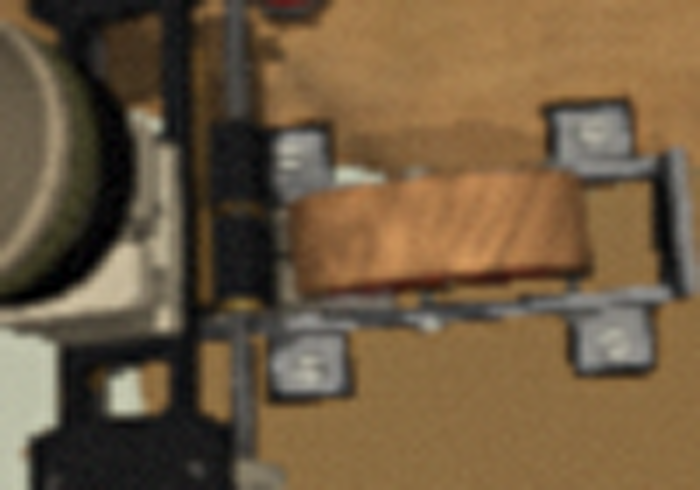

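>>> send_rows:
  moves:
    - [0.087,0.05,0.005,0,0,0,0]
    - [0.087,0.05,0.005,0,0,0,0]
    - [0.087,0.05,0.005,0,0,0,0]
    - [0.087,0.05,0.005,0,0,0,0]
    - [0.087,0.05,0.005,0,0,0,0]
    - [0.0,0.0,0,0,0,0,0]

```text
time: 27.6
tool_pos: [0.5125, -0.2662, 0.1857]
eef_rot: [[0.053, -0.111, 0.992], [-0.865, -0.501, -0.01], [0.498, -0.858, -0.123]]
force: [0.7, -0.5, -0.7]
grip_width: 0.0003
```

```bash
python3 st.py; python3 - <<'E'
from model import *
f=grab("side"); overlay(f,[],(205,170,295,270),6,"s18"); f=grab("top"); overlay(f,[],(230,180,330,250),7,"t18")
E
```

```text
t 27.6 tcp [ 0.5125 -0.2662  0.1857] F [ 0.7  -0.52 -0.74] q [-3.2, 48.0, 26.3, 122.8, 47.1, 15.9, -29.7] w 0.0003
xt [ 0.053 -0.865  0.498] yt [-0.111 -0.501 -0.858] zt [ 0.992 -0.01  -0.123]
tip front corner [ 0.4922 -0.3659  0.0298] tip centre [ 0.4918 -0.3594  0.0261]
```

View pics/s18.png

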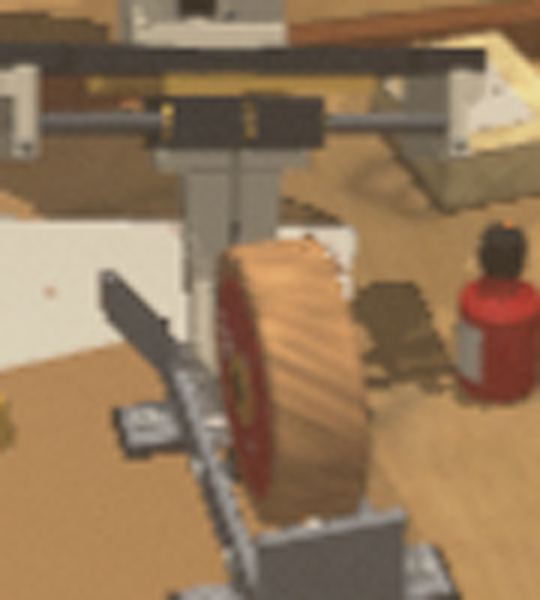

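View pics/t18.png

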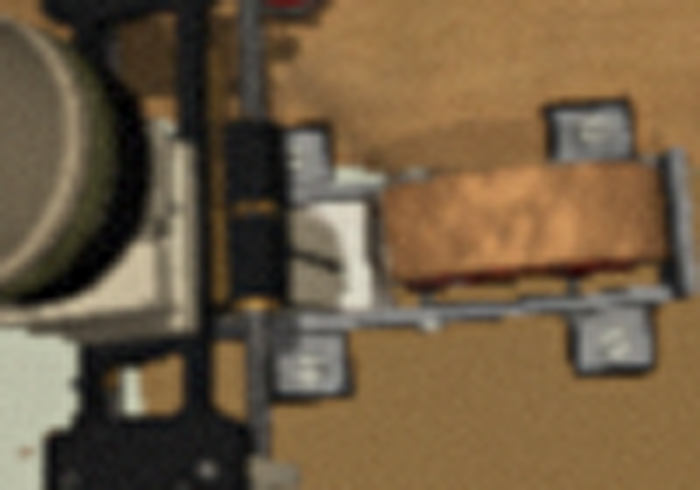

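```bash
python3 - <<'E'
from plan import *
s=arm.observe(); p0=np.array(s["tool_pos"]); R0=np.array(s["eef_rot"]); seq=[]
p=p0
for k in range(4): p=p-.03*R0[:,1]; seq.append((p,R0))
P1=np.array([.4955,-.33,.345]); ps=p; R1=R_of(.058,0)
rv=Ro.from_matrix(R0.T@R1).as_rotvec()
for k in range(1,6):
    seq.append((ps+(P1-ps)*k/5, R0@Ro.from_rotvec(rv*k/5).as_matrix()))
for r in rows(seq,R0,p0): print(r)
E
```

```text
[-0.0, -3.0, 0.0, 0.0, 0.0, 0.0, 0]
[-0.0, -3.0, 0.0, 0.0, 0.0, 0.0, 0]
[-0.0, -3.0, 0.0, 0.0, 0.0, 0.0, 0]
[-0.0, -3.0, 0.0, 0.0, 0.0, 0.0, 0]
[2.676, 0.343, -0.718, 1.58, -0.38, 5.97, 0]
[2.691, 0.043, -0.741, 1.58, -0.38, 5.97, 0]
[2.675, -0.257, -0.756, 1.58, -0.38, 5.97, 0]
[2.627, -0.555, -0.763, 1.58, -0.38, 5.97, 0]
[2.549, -0.846, -0.761, 1.58, -0.38, 5.97, 0]
```

>>> send_rows:
  moves:
    - [0,-1.5,0,0,0,0,0]
    - [0,-3,0,0,0,0,0]
    - [0,-3,0,0,0,0,0]
    - [0,-4.5,0,0,0,0,0]
    - [2.676,0.343,-0.718,1.58,-0.38,5.97,0]
    - [2.691,0.043,-0.741,1.58,-0.38,5.97,0]
    - [2.675,-0.257,-0.756,1.58,-0.38,5.97,0]
    - [2.627,-0.555,-0.763,1.58,-0.38,5.97,0]
    - [2.549,-0.846,-0.761,1.58,-0.38,5.97,0]
    - [0,0,0,0,0,0,0]

```text
time: 28.7
tool_pos: [0.4917, -0.3378, 0.3463]
eef_rot: [[0.045, 0.002, 0.999], [-0.999, -0.0, 0.045], [0.001, -1.0, 0.002]]
force: [-0.7, -0.7, 0.2]
grip_width: 0.0006
```

```bash
python3 st.py; python3 - <<'E'
from model import *
f=grab("wrist","w19"); g=grab("side"); overlay(g,[],(205,190,295,270),8,"s19"); t=grab("top"); overlay(t,[],(260,190,340,245),9,"t19")
print(np.round(f["extrinsics"],3).tolist())
for c in ("wrist","top","side"):
    print(c,[(np.round(d["bbox"],3).tolist(),round(d["p"],2)) for d in arm.recognise("wheel_bar",c)][:2])
E
```

```text
t 28.7 tcp [ 0.4917 -0.3378  0.3463] F [-0.66 -0.69  0.15] q [37.3, 30.0, -12.0, 111.5, 9.4, 39.3, 22.2] w 0.0006
xt [ 0.045 -0.999  0.001] yt [ 0.002 -0.    -1.   ] zt [0.999 0.045 0.002]
tip front corner [ 0.4923 -0.3454  0.1603] tip centre [ 0.492  -0.3379  0.1603]
[[0.999, -0.043, -0.015, 0.49], [0.046, 0.963, 0.265, -0.265], [0.003, -0.266, 0.964, 0.327], [0.0, 0.0, 0.0, 1.0]]
wrist [([0.472, 0.842, 0.025, 0.062], 0.66)]
top [([0.616, 0.524, 0.02, 0.051], 0.54)]
side [([0.467, 0.547, 0.053, 0.133], 0.98)]
```

View pics/w19.png

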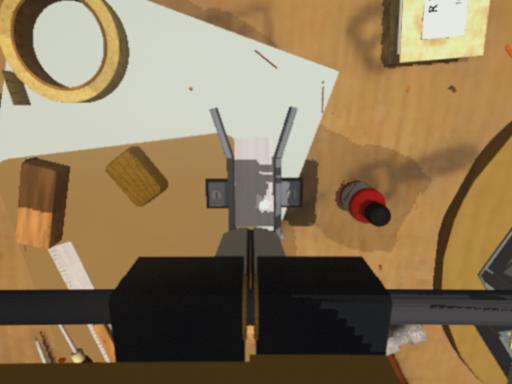

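View pics/s19.png

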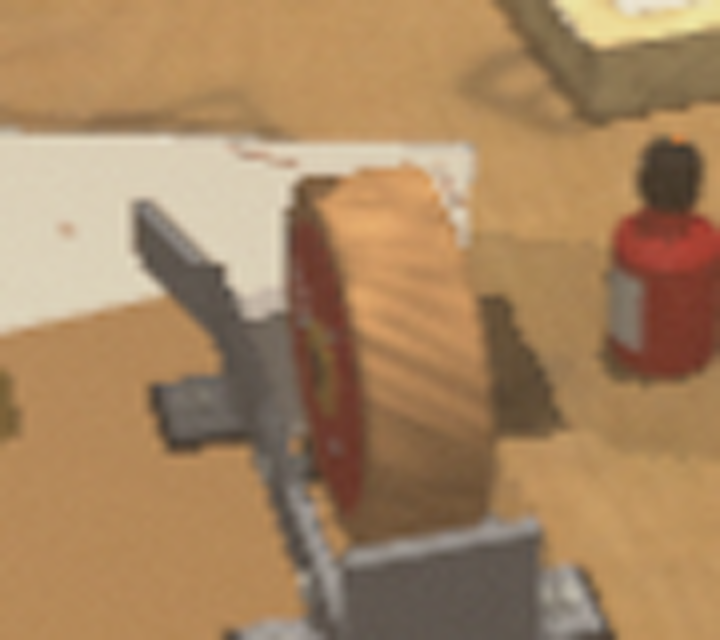

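View pics/t19.png

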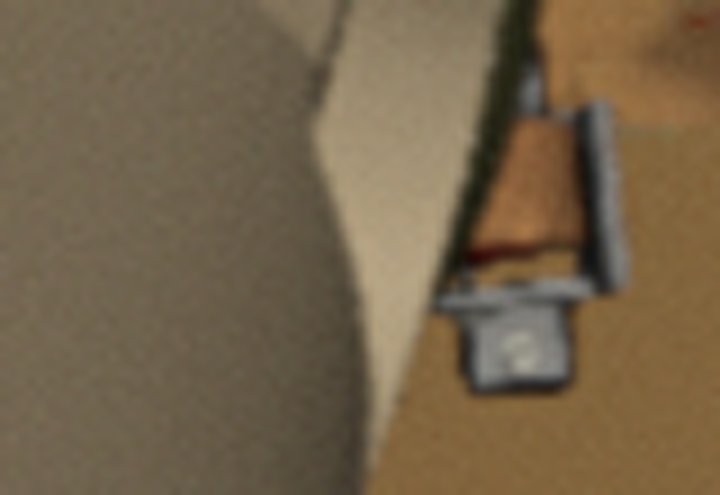

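>>> send_rows:
  moves:
    - [3.0,-1.5,0.2,0,-0.4,0,0]
    - [3.5,-1.5,0.2,0,-0.4,0,0]
    - [3.5,-1.5,0.2,0,0,0,0]
    - [2.0,-0.5,0.2,0,0,0,0]
    - [0,0,0,0,0,0,0]

```text
time: 29.5
tool_pos: [0.5125, -0.4502, 0.3952]
eef_rot: [[0.071, 0.0, 0.997], [-0.997, -0.002, 0.071], [0.002, -1.0, -0.0]]
force: [0.1, 0.1, -0.2]
grip_width: 0.0006
```

```bash
python3 st.py; python3 - <<'E'
from model import *
f=grab("wrist","w20")
print(np.round(f["extrinsics"],3).tolist())
E
```

```text
t 29.5 tcp [ 0.5125 -0.4502  0.3952] F [ 0.08  0.06 -0.21] q [44.5, 32.3, -12.4, 97.7, 8.7, 50.8, 32.5] w 0.0006
xt [ 0.071 -0.997  0.002] yt [ 0.    -0.002 -1.   ] zt [ 0.997  0.071 -0.   ]
tip front corner [ 0.5131 -0.4581  0.2092] tip centre [ 0.5126 -0.4506  0.2092]
[[0.997, -0.069, -0.02, 0.509], [0.072, 0.961, 0.267, -0.377], [0.001, -0.267, 0.964, 0.375], [0.0, 0.0, 0.0, 1.0]]
```

View pics/w20.png

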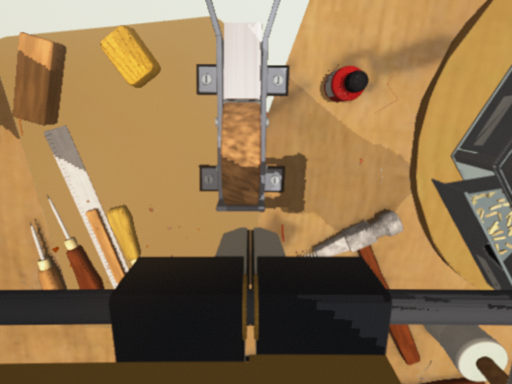

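```bash
python3 - <<'E'
from model import *
f=grab("wrist"); overlay(f,[],(190,10,300,220),2.8,"w20z")
g=grab("side"); overlay(g,[],(235,205,275,260),11,"s20z")
E
```

```text
(no output)
```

View pics/w20z.png

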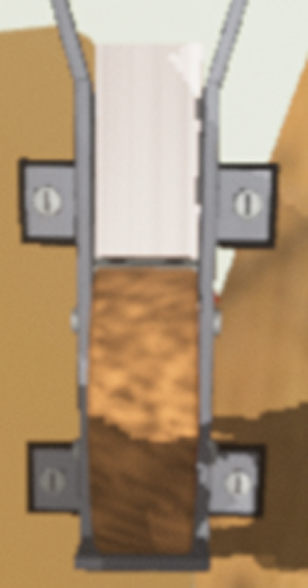

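View pics/s20z.png

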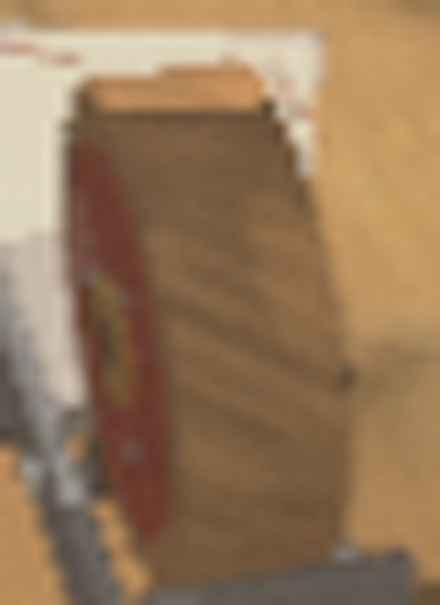

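```bash
python3 - <<'E'
from model import *
f=grab("wrist")
print("tcp",np.round(arm.observe()["tool_pos"],4))
for z0 in (.064,.067):
  for a in (0,-60,-70,-80,-85,-89):
    t=np.radians(a); P=W([.4995,-.422,z0,.058],np.array([[.05*np.sin(t),0,.05*np.cos(t)]]))
    print(z0,a,np.round(proj(f,P)[0],1), "zoom",np.round((proj(f,P)[0]-[190,10]+.5)*2.8-.5,0))
for L in [(-.038,0,.014),(-.026,.026,.024),(.055,.026,.052),(-.038,-.02,.014),(.062,0,.052)]:
    print(L,"zoom",np.round((proj(f,W([.4995,-.422,.002,.058],np.array([L])))[0]-[190,10]+.5)*2.8-.5,0))
E
```

```text
tcp [ 0.5123 -0.4467  0.3943]
0.064 0 [235.  165.6] zoom [127. 437.]
0.064 -60 [236.6 110.4] zoom [131. 282.]
0.064 -70 [237.  105.9] zoom [132. 270.]
0.064 -80 [237.3 103.3] zoom [133. 262.]
0.064 -85 [237.5 102.7] zoom [134. 260.]
0.064 -89 [237.7 102.5] zoom [134. 260.]
0.067 0 [234.8 166.3] zoom [126. 439.]
0.067 -60 [236.4 110.5] zoom [131. 282.]
0.067 -70 [236.8 105.9] zoom [132. 270.]
0.067 -80 [237.2 103.3] zoom [133. 262.]
0.067 -85 [237.4 102.7] zoom [134. 260.]
0.067 -89 [237.5 102.5] zoom [134. 260.]
(-0.038, 0, 0.014) zoom [139. 294.]
(-0.026, 0.026, 0.024) zoom [206. 328.]
(0.055, 0.026, 0.052) zoom [203. 555.]
(-0.038, -0.02, 0.014) zoom [ 87. 293.]
(0.062, 0, 0.052) zoom [133. 572.]
```

```bash
python3 st.py; python3 - <<'E'
from model import *
f=grab("wrist"); overlay(f,[([.4995,-.422,.002,.058],stand_lines(),(255,255,0)),([.4995,-.422,.066,.058],wheel_lines(np.radians(-80)),(0,255,0))],(190,80,300,225),4,"w21z")
E
```

```text
t 29.7 tcp [ 0.5123 -0.4467  0.3943] F [0.31 0.56 0.26] q [44.4, 32.3, -12.6, 98.0, 8.6, 50.8, 32.5] w 0.0005
xt [ 0.075 -0.997 -0.002] yt [-0.001  0.001 -1.   ] zt [ 0.997  0.075 -0.001]
tip front corner [ 0.5126 -0.4539  0.2083] tip centre [ 0.512  -0.4464  0.2083]
```

View pics/w21z.png

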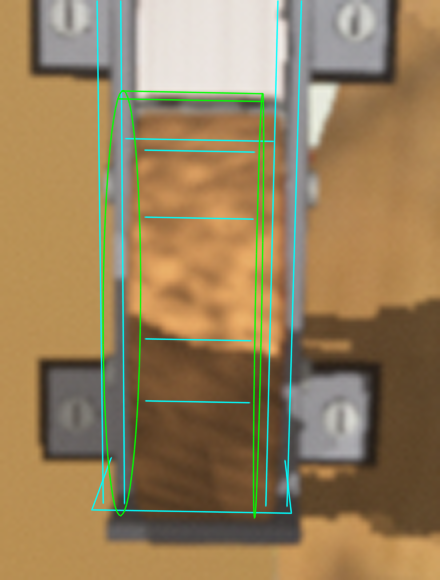

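```bash
python3 - <<'E'
from plan import *
f=grab("wrist","w22"); s=arm.observe(); p=np.array(s["tool_pos"]);R=np.array(s["eef_rot"])
for a,b in ((0,.186),(-.0075,.186),(.0075,.186),(-.0075,.15)): print(a,b,proj(f,p+R[:,1]*b+R[:,0]*a)[0])
im=cv2.imread("pics/w22.png")[215:300,200:300]; cv2.imwrite("pics/w22z.png",cv2.resize(im,None,fx=7,fy=7,interpolation=cv2.INTER_CUBIC))
E
```

```text
0 0.186 [247.04200392 241.56746001]
-0.0075 0.186 [247.02732918 228.95439857]
0.0075 0.186 [247.05618032 253.91361286]
-0.0075 0.15 [246.37431628 259.01506988]
```

View pics/w22z.png

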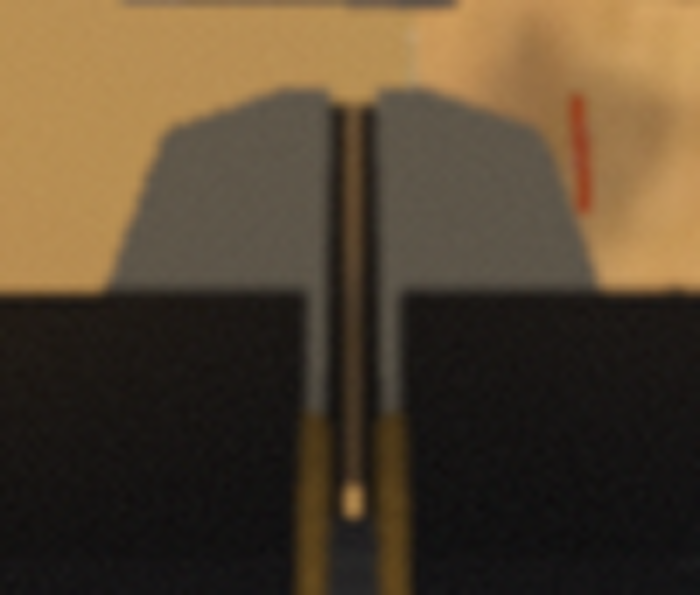

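>>> send_rows:
  moves:
    - [-0.9,2.1,-0.25,0,0.25,0,0]
    - [-0.9,2.1,-0.25,0,0.25,0,0]
    - [-0.9,2.1,-0.25,0,0.25,0,0]
    - [-0.9,2.1,-0.25,0,0.25,0,0]
    - [0,0,0,0,0,0,0]
    - [0,0,0,0,0,0,0]

```text
time: 30.4
tool_pos: [0.4994, -0.4136, 0.3113]
eef_rot: [[0.055, -0.0, 0.998], [-0.998, 0.0, 0.055], [-0.0, -1.0, -0.0]]
force: [0.6, -0.8, 0.7]
grip_width: 0.0004
```

```bash
python3 st.py; python3 - <<'E'
from model import *
f=grab("side"); overlay(f,[],(225,180,295,260),8,"s23"); f=grab("top"); overlay(f,[],(250,190,340,245),8,"t23")
E
```

```text
t 30.4 tcp [ 0.4994 -0.4136  0.3113] F [ 0.62 -0.77  0.73] q [42.0, 35.6, -11.3, 106.1, 10.3, 39.3, 27.9] w 0.0004
xt [ 0.055 -0.998 -0.   ] yt [-0.  0. -1.] zt [ 0.998  0.055 -0.   ]
tip front corner [ 0.4998 -0.421   0.1253] tip centre [ 0.4993 -0.4135  0.1253]
```

View pics/s23.png

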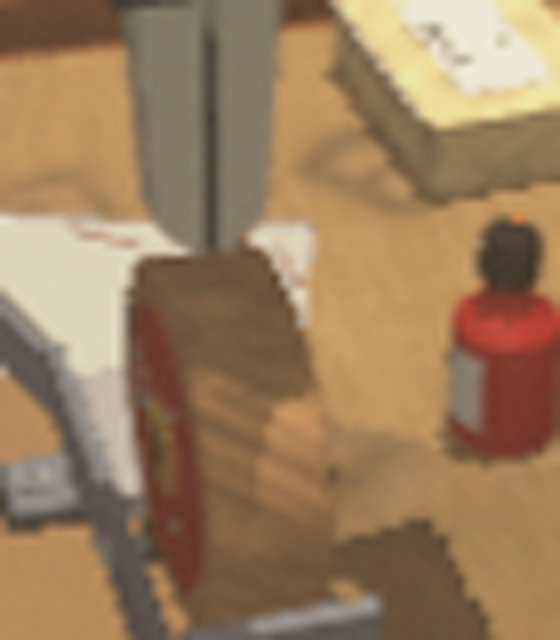

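>>> send_rows:
  moves:
    - [0,0.1,0,0,0,0,0]
    - [0,0.1,0,0,0,0,0]
    - [0,0.1,0,0,0,0,0]
    - [0,0.1,0,0,0,0,0]
    - [0,0.1,0,0,0,0,0]

```text
time: 31.0
tool_pos: [0.499, -0.4139, 0.3059]
eef_rot: [[0.054, -0.0, 0.999], [-0.999, 0.0, 0.054], [-0.0, -1.0, -0.0]]
force: [-0.3, 0.7, 0.5]
grip_width: 0.0004
```

>>> send_rows:
  moves:
    - [0,0.05,0,0,0,0,0]
    - [0,0.05,0,0,0,0,0]
    - [0,0.05,0,0,0,0,0]

```text
time: 31.3
tool_pos: [0.4991, -0.4139, 0.3044]
eef_rot: [[0.054, -0.0, 0.999], [-0.999, 0.0, 0.054], [-0.0, -1.0, -0.0]]
force: [-0.3, -0.0, 0.0]
grip_width: 0.0008
```

>>> send_rows:
  moves:
    - [0,0.05,0,0,0,0,0]
    - [0,0.05,0,0,0,0,0]

```text
time: 31.5
tool_pos: [0.4991, -0.4139, 0.3035]
eef_rot: [[0.054, -0.0, 0.999], [-0.999, 0.0, 0.054], [-0.0, -1.0, -0.0]]
force: [0.2, -0.2, -0.8]
grip_width: 0.0006
```

>>> send_rows:
  moves:
    - [0,0.05,0,0,0,0,0]
    - [0,0.05,0,0,0,0,0]

```text
time: 31.7
tool_pos: [0.499, -0.4139, 0.3025]
eef_rot: [[0.054, -0.0, 0.999], [-0.999, 0.0, 0.054], [-0.0, -1.0, -0.0]]
force: [0.1, -0.2, -0.6]
grip_width: 0.0002
```

>>> send_rows:
  moves:
    - [0,0.04,0,0,0,0,0]
    - [0,0.03,0,0,0,0,0]

```text
time: 31.9
tool_pos: [0.4992, -0.4139, 0.3021]
eef_rot: [[0.054, 0.0, 0.999], [-0.999, -0.0, 0.054], [0.0, -1.0, 0.0]]
force: [0.3, -1.1, 5.2]
grip_width: 0.0007
```

>>> send_rows:
  moves:
    - [0.1,0.004,0,0,0,0,0]
    - [0.1,0,0,0,0,0,0]
    - [0.1,0,0,0,0,0,0]
    - [0.1,0,0,0,0,0,0]

```text
time: 32.3
tool_pos: [0.4995, -0.4176, 0.3022]
eef_rot: [[0.055, 0.0, 0.999], [-0.999, 0.0, 0.055], [-0.0, -1.0, 0.0]]
force: [-0.6, 2.0, 6.2]
grip_width: 0.0004
```

>>> send_rows:
  moves:
    - [0.12,0,0,0,0,0,0]
    - [0.12,0,0,0,0,0,0]
    - [0.12,0,0,0,0,0,0]
    - [0.12,0,0,0,0,0,0]

```text
time: 32.7
tool_pos: [0.4998, -0.4224, 0.3022]
eef_rot: [[0.054, 0.0, 0.999], [-0.999, 0.0, 0.054], [-0.0, -1.0, 0.0]]
force: [-0.7, 1.6, 5.5]
grip_width: 0.0005
```

>>> send_rows:
  moves:
    - [0.15,0,0,0,0,0,0]
    - [0.15,0,0,0,0,0,0]
    - [0.15,0,0,0,0,0,0]
    - [0.15,0,0,0,0,0,0]

```text
time: 33.1
tool_pos: [0.5001, -0.4284, 0.3021]
eef_rot: [[0.054, 0.0, 0.999], [-0.999, 0.0, 0.054], [-0.0, -1.0, 0.0]]
force: [-0.4, 2.5, 5.8]
grip_width: 0.0004
```

>>> send_rows:
  moves:
    - [0.15,0,0,0,0,0,0]
    - [0.15,0.001,0,0,0,0,0]
    - [0.15,0.002,0,0,0,0,0]

```text
time: 33.4
tool_pos: [0.5003, -0.4329, 0.3021]
eef_rot: [[0.054, 0.0, 0.999], [-0.999, 0.0, 0.054], [-0.0, -1.0, 0.0]]
force: [-0.1, 1.9, 4.6]
grip_width: 0.0002
```

>>> send_rows:
  moves:
    - [0.15,0.012,0,0,0,0,0]
    - [0.15,0.013,0,0,0,0,0]
    - [0.15,0.016,0,0,0,0,0]

```text
time: 33.7
tool_pos: [0.5005, -0.4376, 0.3015]
eef_rot: [[0.054, 0.0, 0.999], [-0.999, 0.0, 0.054], [-0.0, -1.0, 0.0]]
force: [-0.3, 2.1, 5.3]
grip_width: 0.0005
```

>>> send_rows:
  moves:
    - [0.15,0.02,0,0,0,0,0]
    - [0.15,0.023,0,0,0,0,0]

```text
time: 33.9
tool_pos: [0.5006, -0.4407, 0.301]
eef_rot: [[0.054, 0.0, 0.999], [-0.999, 0.0, 0.054], [-0.0, -1.0, 0.0]]
force: [-0.4, 0.3, 4.7]
grip_width: 0.0006
```

>>> send_rows:
  moves:
    - [0,-0.3,0,0,0,0,0]
    - [-0.4,-0.5,0,0,0,0,0]
    - [-1.2,0,0,0,0,0,0]
    - [-1.2,0,0,0,0,0,0]
    - [0,0.28,0,0,0,0,0]
    - [0,0.27,0,0,0,0,0]
    - [0,0.05,0,0,0,0,0]
    - [0,0.03,0,0,0,0,0]

```text
time: 34.7
tool_pos: [0.4989, -0.413, 0.3023]
eef_rot: [[0.054, -0.0, 0.999], [-0.999, 0.0, 0.054], [-0.0, -1.0, -0.0]]
force: [-0.2, 0.4, 0.2]
grip_width: 0.0007
```

```bash
python3 st.py;  python3 - <<'E'
from model import *
f=grab("top"); overlay(f,[],(250,190,340,245),8,"t24");f=grab("side"); overlay(f,[],(225,180,295,260),8,"s24"); 
E
```

```text
t 34.7 tcp [ 0.4989 -0.413   0.3023] F [-0.23  0.43  0.19] q [41.9, 36.2, -11.1, 106.6, 10.6, 38.3, 27.6] w 0.0007
xt [ 0.054 -0.999 -0.   ] yt [-0.  0. -1.] zt [ 0.999  0.054 -0.   ]
tip front corner [ 0.4992 -0.4205  0.1163] tip centre [ 0.4988 -0.413   0.1163]
```

View pics/s24.png

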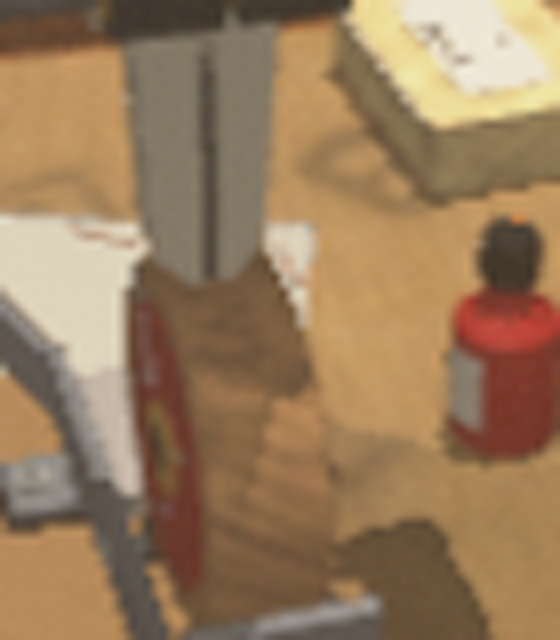

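>>> send_rows:
  moves:
    - [0,0.025,0,0,0,0,0]
    - [0,0.015,0,0,0,0,0]

```text
time: 35.0
tool_pos: [0.499, -0.4129, 0.3023]
eef_rot: [[0.054, 0.0, 0.999], [-0.999, -0.0, 0.054], [0.0, -1.0, 0.0]]
force: [0.3, 0.2, 0.8]
grip_width: 0.0004
```

>>> send_rows:
  moves:
    - [0,0.025,0,0,0,0,0]
    - [0,0,0,0,0,0,0]

```text
time: 35.2
tool_pos: [0.4991, -0.4128, 0.3022]
eef_rot: [[0.054, 0.0, 0.999], [-0.999, -0.0, 0.054], [0.0, -1.0, 0.0]]
force: [-0.0, -0.2, 1.2]
grip_width: 0.0006
```

>>> send_rows:
  moves:
    - [0,0.03,0,0,0,0,0]
    - [0,0,0,0,0,0,0]

```text
time: 35.4
tool_pos: [0.4991, -0.4128, 0.3021]
eef_rot: [[0.054, 0.001, 0.999], [-0.999, -0.0, 0.054], [0.0, -1.0, 0.001]]
force: [-0.0, -0.1, 5.8]
grip_width: 0.0005
```

>>> send_rows:
  moves:
    - [0.12,-0.004,0,0,0,0,0]
    - [0.15,-0.003,0,0,0,0,0]
    - [0.15,0,0,0,0,0,0]
    - [0.15,0,0,0,0,0,0]
    - [0.15,0,0,0,0,0,0]

```text
time: 35.9
tool_pos: [0.4997, -0.4194, 0.3021]
eef_rot: [[0.055, 0.0, 0.999], [-0.999, 0.001, 0.055], [-0.001, -1.0, 0.0]]
force: [-0.0, 2.4, 6.6]
grip_width: 0.0006
```

>>> send_rows:
  moves:
    - [0.15,0,0,0,0,0,0]
    - [0.15,0,0,0,0,0,0]
    - [0.15,0,0,0,0,0,0]
    - [0.15,0,0,0,0,0,0]
    - [0.15,0,0,0,0,0,0]

```text
time: 36.4
tool_pos: [0.5, -0.4269, 0.3021]
eef_rot: [[0.055, 0.0, 0.999], [-0.999, 0.001, 0.055], [-0.001, -1.0, 0.0]]
force: [0.1, 1.9, 7.4]
grip_width: 0.0008
```

>>> send_rows:
  moves:
    - [0.15,0,0,0,0,0,0]
    - [0.15,0,0,0,0,0,0]
    - [0.15,0.001,0,0,0,0,0]
    - [0.15,0.003,0,0,0,0,0]

```text
time: 36.8
tool_pos: [0.5003, -0.4329, 0.302]
eef_rot: [[0.055, 0.0, 0.999], [-0.999, 0.001, 0.055], [-0.001, -1.0, 0.0]]
force: [-0.6, 2.3, 4.6]
grip_width: 0.0001
```

Same profile as before; finish this stroke.

>>> send_rows:
  moves:
    - [0.15,0.012,0,0,0,0,0]
    - [0.15,0.013,0,0,0,0,0]
    - [0.15,0.016,0,0,0,0,0]
    - [0.15,0.02,0,0,0,0,0]

```text
time: 37.2
tool_pos: [0.5006, -0.439, 0.3013]
eef_rot: [[0.054, -0.0, 0.999], [-0.999, 0.001, 0.054], [-0.001, -1.0, 0.0]]
force: [-1.0, 1.9, 5.1]
grip_width: 0.0005
```

>>> send_rows:
  moves:
    - [0,-0.3,0,0,0,0,0]
    - [0.5,-1.5,0,0,0,0,0]
    - [1.5,-3.5,0.3,0,0,0,0]
    - [0.5,-3.5,0.3,0,0,0,0]
    - [0,0,0,0,0,0,0]
    - [0,0,0,0,0,0,0]

```text
time: 37.8
tool_pos: [0.5076, -0.464, 0.3895]
eef_rot: [[0.054, 0.001, 0.999], [-0.999, -0.001, 0.054], [0.001, -1.0, 0.001]]
force: [-0.2, 0.6, -0.9]
grip_width: 0.0005
```

```bash
python3 st.py;  python3 - <<'E'
from model import *
f=grab("wrist","w25"); overlay(f,[],(190,60,300,225),3.6,"w25z")
for a in (0,-10,-20,-30,-40):
    t=np.radians(a); P=W([.5,-.4235,.066,.058],np.array([[.05*np.sin(t),0,.05*np.cos(t)]])); print(a,np.round((proj(f,P)[0]-[190,60]+.5)*3.6-.5,0))
E
```

```text
t 37.8 tcp [ 0.5076 -0.464   0.3895] F [-0.22  0.58 -0.89] q [45.6, 33.0, -12.5, 97.2, 8.8, 50.7, 32.7] w 0.0005
xt [ 0.054 -0.999  0.001] yt [ 0.001 -0.001 -1.   ] zt [0.999 0.054 0.001]
tip front corner [ 0.5081 -0.4716  0.2035] tip centre [ 0.5077 -0.4641  0.2035]
0 [184. 315.]
-10 [184. 275.]
-20 [184. 234.]
-30 [184. 196.]
-40 [184. 162.]
```

View pics/w25z.png

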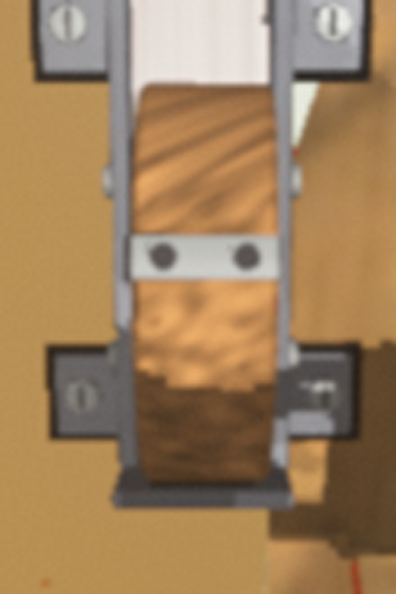

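```bash
cat > bar.py <<'E'
from model import *
from scipy.optimize import least_squares
def sil(f,yc,zc,x=.5,psi=.058):
    a=np.radians(np.arange(-179,180,.25)); P=W([x,yc,zc,psi],np.c_[.05*np.sin(a),0*a,.05*np.cos(a)]); r=proj(f,P)[:,1]
    return r.min(),r.max()
def solve(f,rear,front,bar,zc=.066):
    def res(p):
        a,b=sil(f,p[0],zc); return [a+p[1]-rear,b+p[1]-front]
    s=least_squares(res,[-.4235,0],x_scale=[.01,1]); yc,r0=s.x
    t=np.radians(np.arange(-90,90,.1)); P=W([.5,yc,zc,.058],np.c_[.05*np.sin(t),0*t,.05*np.cos(t)]); r=proj(f,P)[:,1]+r0
    k=(abs(t)<np.radians(75)); i=np.argmin(abs(r[k]-bar)); print("yc",round(yc,4),"r0",round(r0,2),"cost",s.cost,"bar deg",np.degrees(t[k][i]))
    for y in (-.422,-.4235,-.425):
        P=W([.5,y,zc,.058],np.c_[.05*np.sin(t),0*t,.05*np.cos(t)]); r=proj(f,P)[:,1]
        for q in (0,-1.4): print("  y",y,"r0",q,"deg",round(np.degrees(t[k][np.argmin(abs(r[k]+q-bar))]),1))
E
python3 - <<'E'
from bar import *
f=grab("wrist"); Zr=lambda r:(r+.5)/3.6+60-.5
solve(f,Zr(84),Zr(483),Zr(257))
g=grab("side"); overlay(g,[],(225,190,295,260),8,"s25"); t=grab("top"); overlay(t,[],(260,190,340,245),9,"t25")
E
```

```text
yc -0.422 r0 0.22 cost 4.0389678347315804e-28 bar deg -13.700000000004337
  y -0.422 r0 0 deg -13.5
  y -0.422 r0 -1.4 deg -12.3
  y -0.4235 r0 0 deg -15.2
  y -0.4235 r0 -1.4 deg -14.0
  y -0.425 r0 0 deg -17.0
  y -0.425 r0 -1.4 deg -15.7
```

View pics/s25.png

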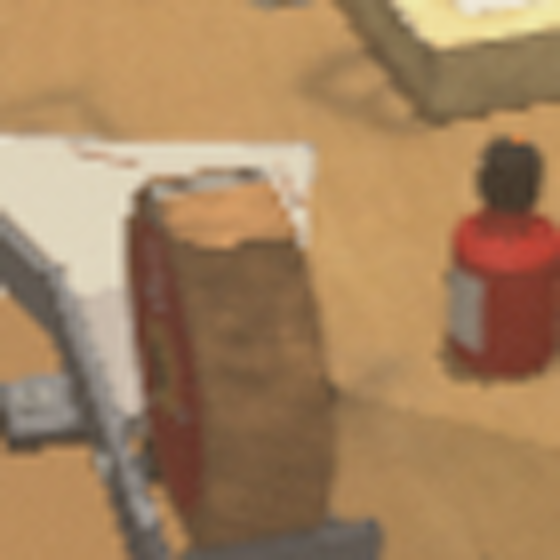

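>>> send_rows:
  moves:
    - [-2.4,1.5,-0.3,0,0,0,0]
    - [-2.4,3,-0.28,0,0,0,0]
    - [0,3,0,0,0,0,0]
    - [0,0.8,0,0,0,0,0]
    - [0,0.1,0,0,0,0,0]
    - [0,0.1,0,0,0,0,0]
    - [0,0.1,0,0,0,0,0]

```text
time: 38.7
tool_pos: [0.4996, -0.4171, 0.3041]
eef_rot: [[0.053, 0.001, 0.999], [-0.999, -0.001, 0.053], [0.001, -1.0, 0.001]]
force: [0.7, 0.3, 0.0]
grip_width: 0.0004
```

>>> send_rows:
  moves:
    - [0,0.03,0,0,0,0,0]
    - [0,0,0,0,0,0,0]

```text
time: 38.9
tool_pos: [0.4994, -0.4166, 0.3034]
eef_rot: [[0.054, 0.001, 0.999], [-0.999, -0.001, 0.054], [0.001, -1.0, 0.001]]
force: [-0.3, 0.4, -0.9]
grip_width: 0.0001
```

>>> send_rows:
  moves:
    - [0,0.05,0,0,0,0,0]
    - [0,0.05,0,0,0,0,0]
    - [0,0,0,0,0,0,0]

```text
time: 39.2
tool_pos: [0.4995, -0.4165, 0.3022]
eef_rot: [[0.054, 0.001, 0.999], [-0.999, -0.0, 0.054], [0.0, -1.0, 0.0]]
force: [-0.6, -0.6, 3.5]
grip_width: 0.0005
```

>>> send_rows:
  moves:
    - [0,0.02,0,0,0,0,0]
    - [0,0.0,0,0,0,0,0]

```text
time: 39.4
tool_pos: [0.4996, -0.4165, 0.3021]
eef_rot: [[0.054, 0.001, 0.999], [-0.999, -0.0, 0.054], [0.001, -1.0, 0.001]]
force: [-0.9, 0.4, 5.4]
grip_width: 0.0005
```

>>> send_rows:
  moves:
    - [0.125,0.003,0,0,0,0,0]
    - [0.125,0,0,0,0,0,0]
    - [0.125,0,0,0,0,0,0]
    - [0.125,0,0,0,0,0,0]
    - [0.125,0,0,0,0,0,0]

```text
time: 39.9
tool_pos: [0.5, -0.4222, 0.3021]
eef_rot: [[0.054, 0.0, 0.999], [-0.999, 0.0, 0.054], [-0.0, -1.0, 0.0]]
force: [0.1, 3.2, 6.7]
grip_width: 0.0003
```

>>> send_rows:
  moves:
    - [0.125,0,0,0,0,0,0]
    - [0.125,0,0,0,0,0,0]
    - [0.125,0,0,0,0,0,0]
    - [0.125,0,0,0,0,0,0]
    - [0.1,0,0,0,0,0,0]
    - [0,0,0,0,0,0,0]

```text
time: 40.5
tool_pos: [0.5003, -0.4283, 0.3021]
eef_rot: [[0.054, 0.0, 0.999], [-0.999, 0.0, 0.054], [-0.0, -1.0, 0.0]]
force: [-0.6, 1.9, 6.2]
grip_width: 0.0005
```

>>> send_rows:
  moves:
    - [0,-0.3,0,0,0,0,0]
    - [0.5,-1.5,0,0,0,0,0]
    - [1.5,-3.5,0.3,0,0,0,0]
    - [1.5,-3.5,0.3,0,0,0,0]
    - [0,0,0,0,0,0,0]
    - [0,0,0,0,0,0,0]
    - [0,0,0,0,0,0,0]

```text
time: 41.2
tool_pos: [0.5075, -0.4626, 0.3883]
eef_rot: [[0.054, -0.002, 0.999], [-0.999, 0.002, 0.054], [-0.002, -1.0, -0.002]]
force: [1.2, 0.5, -0.3]
grip_width: 0.001
```

```bash
python3 st.py;  python3 - <<'E'
from model import *
f=grab("wrist","w26"); overlay(f,[],(190,60,300,225),3.6,"w26z")
g=grab("side"); overlay(g,[],(225,190,295,260),8,"s26")
E
```

```text
t 41.2 tcp [ 0.5075 -0.4626  0.3883] F [ 1.16  0.54 -0.27] q [45.7, 33.1, -12.7, 97.3, 8.9, 50.7, 32.5] w 0.001
xt [ 0.054 -0.999 -0.002] yt [-0.002  0.002 -1.   ] zt [ 0.999  0.054 -0.002]
tip front corner [ 0.5076 -0.4698  0.2023] tip centre [ 0.5072 -0.4623  0.2023]
```

View pics/w26z.png

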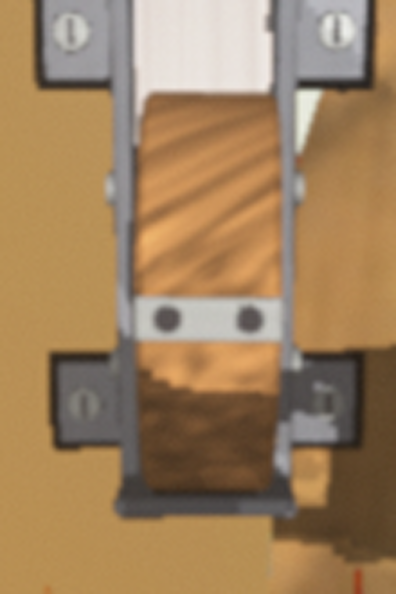

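View pics/s26.png

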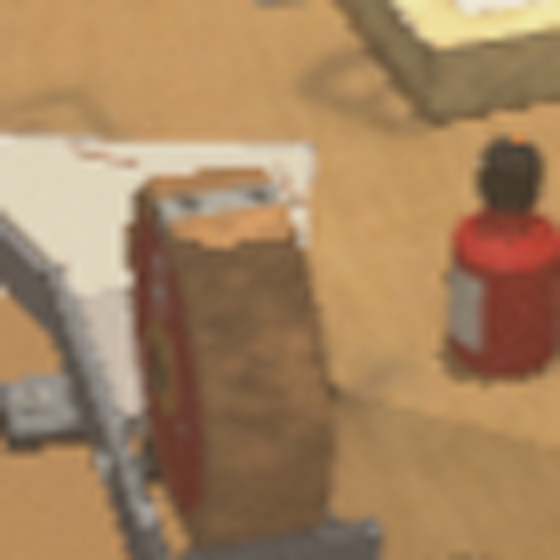

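```bash
python3 - <<'E'
from bar import *
f=grab("wrist"); Zr=lambda r:(r+.5)/3.6+60-.5
solve(f,Zr(93),Zr(491.5),Zr(319))
g=grab("side"); 
# side: bar centre px and top silhouette of tread centre
b=np.array([222,198])/8+[225-.44,190-.44]
for yc in (-.422,-.4235):
  a=np.radians(np.arange(-60,80,.25)); P=W([.5025,yc,.066,.058],np.c_[.05*np.sin(a),0*a,.05*np.cos(a)]); q=proj(g,P)
  i=q[:,1].argmin(); print("side silhouette row",(q[i]-[225-.44,190-.44])*8,"bar0",(q[np.argmin(abs(a))]-[225-.44,190-.44])*8)
  for d in (-5,0,5): print(d,(q[np.argmin(abs(a-np.radians(d)))]-[225-.44,190-.44])*8)
E
```

```text
yc -0.4219 r0 1.09 cost 5.048709793414476e-28 bar deg -0.9000000000050647
  y -0.422 r0 0 deg -0.0
  y -0.422 r0 -1.4 deg 1.3
  y -0.4235 r0 0 deg -1.7
  y -0.4235 r0 -1.4 deg -0.4
  y -0.425 r0 0 deg -3.4
  y -0.425 r0 -1.4 deg -2.2
side silhouette row [191.22219918 172.38982227] bar0 [216.8052815  203.09845257]
-5 [212.51309066 194.494358  ]
0 [216.8052815  203.09845257]
5 [221.15482563 213.02150905]
side silhouette row [192.29804831 175.46677581] bar0 [217.96342779 206.33803404]
-5 [213.65819666 197.70333867]
0 [217.96342779 206.33803404]
5 [222.32590952 216.29331189]
```

```bash
python3 - <<'E'
from bar import *
f=grab("wrist","w27"); im=f["color"].astype(float)
for c in (236,242,248,254,260):
    col=im[60:225,c-1:c+2].mean(1)
    print(c,[ (r+60,col[r].astype(int).tolist()) for r in list(range(23,30))+list(range(192,202))] if c in(242,) else "")
    g=cv2.GaussianBlur(col,(1,0) if False else (1,5),1.)
    sat=g[:,0]-g[:,2]; d=np.gradient(sat)
    def sub(lo,hi,sgn):
        k=np.arange(lo-60,hi-60); w=np.maximum(sgn*d[k],0); w=np.where(w>.5*w.max(),w,0); return (k*w).sum()/w.sum()+60
    rear=sub(82,92,1); b1=sub(138,147,-1); b2=sub(150,158,1); fr=sub(190,202,-1)
    print(c,"rear %.2f b1 %.2f b2 %.2f front %.2f"%(rear,b1,b2,fr))
    solve(f,rear,fr,(b1+b2)/2)
E
```

```text
236 
236 rear 85.40 b1 141.06 b2 154.03 front 195.46
yc -0.4255 r0 -2.83 cost 1.2924697071141057e-26 bar deg -1.600000000005025
  y -0.422 r0 0 deg -0.2
  y -0.422 r0 -1.4 deg 1.1
  y -0.4235 r0 0 deg -1.9
  y -0.4235 r0 -1.4 deg -0.6
  y -0.425 r0 0 deg -3.6
  y -0.425 r0 -1.4 deg -2.4Traceback (most recent call last):
  File "<stdin>", line 5, in <module>
IndexError: index 192 is out of bounds for axis 0 with size 165
```

>>> send_rows:
  moves:
    - [-3,-1,0,0,0,0,0]
    - [-4.5,-1,0,0,0,0,0]
    - [-4.5,0,0,0,0,0,0]
    - [-4.5,0,0,0,0,0,0]
    - [-4.5,0,0,0,0,0,0]
    - [-4.5,0,0,0,0,0,0]
    - [-4.5,0,0,0,0,0,0]
    - [-2,0,0,0,0,0,0]
    - [0,0,0,0,0,0,0]
    - [0,0,0,0,0,0,0]

```text
time: 42.45
tool_pos: [0.4907, -0.1438, 0.4095]
eef_rot: [[0.055, -0.0, 0.998], [-0.998, -0.0, 0.055], [0.0, -1.0, -0.0]]
force: [0.4, -0.0, -0.1]
grip_width: 0.0007
```

```bash
python3 st.py;  python3 - <<'E'
from model import *
t=grab("top","top28"); overlay(t,[],(270,190,340,240),11,"t28"); g=grab("side","side28"); overlay(g,[],(235,195,285,260),10,"s28")
E
```

```text
t 42.45 tcp [ 0.4907 -0.1438  0.4095] F [ 0.36 -0.04 -0.15] q [22.0, 20.1, -15.9, 118.3, 8.0, 42.6, 4.3] w 0.0007
xt [ 0.055 -0.998  0.   ] yt [-0. -0. -1.] zt [ 0.998  0.055 -0.   ]
tip front corner [ 0.4911 -0.1514  0.2236] tip centre [ 0.4907 -0.1439  0.2235]
```

View pics/t28.png

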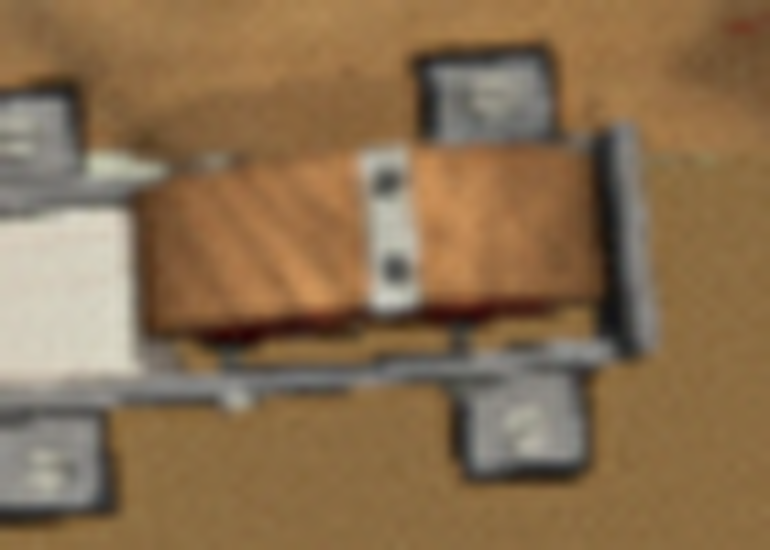

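View pics/s28.png

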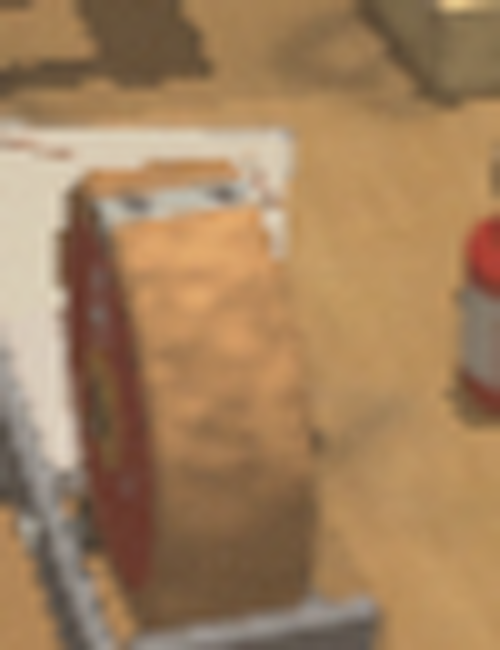

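```bash
python3 - <<'E'
from model import *
from scipy.optimize import least_squares
t=grab("top"); im=t["color"].astype(np.float32)
def prof(off,yc=-.4225,zc=.066,xc=.501):
    # sample along wheel midline image curve: sweep plane points in heading direction at height zc..: use image line between projected front/back
    a=proj(t,W([xc,yc,zc,.058],np.array([[-.065,off,0.]])))[0]; b=proj(t,W([xc,yc,zc,.058],np.array([[.065,off,0.]])))[0]
    n=600; s=np.linspace(0,1,n); P=a+(b-a)*s[:,None]
    v=cv2.remap(im,P[:,0].astype(np.float32).reshape(1,-1),P[:,1].astype(np.float32).reshape(1,-1),cv2.INTER_LINEAR)[0]
    return a,b,s,v
def silh(f,yc,zc,xc,a,b):
    an=np.radians(np.arange(-180,180,.1)); u=(b-a)/np.linalg.norm(b-a); L=np.linalg.norm(b-a)
    q=(proj(f,W([xc,yc,zc,.058],np.c_[.05*np.sin(an),0*an,.05*np.cos(an)]))-a)@u/L
    return an,q
for off in (-.010,-.004,.004,.010):
    a,b,s,v=prof(off)
    r=cv2.GaussianBlur((v[:,0]-v[:,2]).reshape(1,-1),(0,0),4)[0]; d=np.gradient(r)
    def sub(lo,hi,sg):
        k=np.arange(int(lo*600),int(hi*600)); w=np.maximum(sg*d[k],0); w=np.where(w>.5*w.max(),w,0); return (k*w).sum()/w.sum()/599
    i0=int(.55*600)
    # bar = min of r in middle
    m=np.argmin(r[240:360])+240
    b1=sub(m/600-.06,m/600,-1); b2=sub(m/600,m/600+.06,1)
    re=sub(.03,.25,1); fr=sub(.8,.97,-1)
    bar=(b1+b2)/2
    def res(p):
        an,q=silh(t,p[0],.066,.501,a,b); return [(q.min()+p[1]-re)*100,(q.max()+p[1]-fr)*100]
    S=least_squares(res,[-.4225,0.],x_scale=[.01,.05])
    def ang(yc,o):
        an,q=silh(t,yc,.066,.501,a,b); k=abs(an)<1.2; return np.degrees(an[k][np.argmin(abs(q[k]+o-bar))])
    print(off,"re %.3f b %.3f %.3f fr %.3f"%(re,b1,b2,fr),"chord model",np.round([silh(t,-.4225,.066,.501,a,b)[1].min(),silh(t,-.4225,.066,.501,a,b)[1].max()],3))
    # shift-only fit
    an,q=silh(t,-.4225,.066,.501,a,b); o=((re-q.min())+(fr-q.max()))/2
    print("  shift-only o",round(o,4),"bar deg",round(ang(-.4225,o),2), "yc-only:", [round(ang(y,0),2) for y in(-.4215,-.4225,-.4235)])
E
```

```text
-0.01 re 0.113 b 0.485 0.572 fr 0.876 chord model [0.114 0.89 ]
  shift-only o -0.0074 bar deg -2.1 yc-only: [np.float64(-2.0), np.float64(-3.1), np.float64(-4.3)]
-0.004 re 0.119 b 0.490 0.571 fr 0.874 chord model [0.114 0.891]
  shift-only o -0.0058 bar deg -2.2 yc-only: [np.float64(-1.8), np.float64(-3.0), np.float64(-4.1)]
0.004 re 0.119 b 0.490 0.573 fr 0.873 chord model [0.115 0.892]
  shift-only o -0.0076 bar deg -1.9 yc-only: [np.float64(-1.8), np.float64(-3.0), np.float64(-4.1)]
0.01 re 0.120 b 0.491 0.570 fr 0.874 chord model [0.115 0.893]
  shift-only o -0.0072 bar deg -2.2 yc-only: [np.float64(-2.1), np.float64(-3.2), np.float64(-4.4)]
```

>>> send_rows:
  moves:
    - [4.4,0,-0.09,0,0,0,0]
    - [4.4,0,-0.09,0,0,0,0]
    - [4.4,0,-0.09,0,0,0,0]
    - [4.4,0,-0.09,0,0,0,0]
    - [4.4,0,-0.09,0,0,0,0]
    - [4.4,0,-0.09,0,0,0,0]
    - [1.35,2,-0.04,0,0,0,0]
    - [0,3.5,0,0,0,0,0]
    - [0,3.5,0,0,0,0,0]
    - [0,1.2,0,0,0,0,0]

```text
time: 43.6
tool_pos: [0.4982, -0.422, 0.3039]
eef_rot: [[0.052, -0.004, 0.999], [-0.999, 0.003, 0.052], [-0.003, -1.0, -0.004]]
force: [0.1, 0.5, -0.2]
grip_width: 0.0004
```

>>> send_rows:
  moves:
    - [0,0.1,0,0,0,0,0]
    - [0,0.1,0,0,0,0,0]
    - [0,0.1,0,0,0,0,0]
    - [0,0,0,0,0,0,0]

```text
time: 44.0
tool_pos: [0.5001, -0.4213, 0.3059]
eef_rot: [[0.054, 0.002, 0.999], [-0.999, -0.001, 0.054], [0.001, -1.0, 0.001]]
force: [-0.5, 1.0, -0.5]
grip_width: 0.0004
```

>>> send_rows:
  moves:
    - [0,0.05,0,0,0,0,0]
    - [0,0.05,0,0,0,0,0]
    - [0,0,0,0,0,0,0]

```text
time: 44.3
tool_pos: [0.4999, -0.4211, 0.3038]
eef_rot: [[0.054, 0.0, 0.999], [-0.999, -0.0, 0.054], [0.0, -1.0, 0.0]]
force: [1.2, -0.4, 0.1]
grip_width: 0.0002
```

>>> send_rows:
  moves:
    - [0,0.05,0,0,0,0,0]
    - [0,0.05,0,0,0,0,0]
    - [0,0,0,0,0,0,0]

```text
time: 44.6
tool_pos: [0.4998, -0.4211, 0.3024]
eef_rot: [[0.054, -0.0, 0.999], [-0.999, 0.0, 0.054], [-0.0, -1.0, -0.0]]
force: [0.3, 0.2, -0.3]
grip_width: 0.0006
```

>>> send_rows:
  moves:
    - [0,0.03,0,0,0,0,0]
    - [0,0,0,0,0,0,0]

```text
time: 44.8
tool_pos: [0.4999, -0.4211, 0.3023]
eef_rot: [[0.054, -0.0, 0.999], [-0.999, 0.0, 0.054], [-0.0, -1.0, -0.0]]
force: [-0.2, 0.3, 0.6]
grip_width: 0.0004
```

>>> send_rows:
  moves:
    - [0,0.02,0,0,0,0,0]
    - [0,0,0,0,0,0,0]

```text
time: 45.0
tool_pos: [0.4999, -0.4211, 0.3022]
eef_rot: [[0.054, 0.0, 0.999], [-0.999, -0.0, 0.054], [0.0, -1.0, 0.0]]
force: [0.6, 0.5, 2.7]
grip_width: 0.0006
```

>>> send_rows:
  moves:
    - [0,0.025,0,0,0,0,0]
    - [0,0,0,0,0,0,0]

```text
time: 45.2
tool_pos: [0.5, -0.4212, 0.3021]
eef_rot: [[0.054, 0.0, 0.999], [-0.999, -0.0, 0.054], [0.0, -1.0, 0.0]]
force: [1.0, 0.4, 4.7]
grip_width: 0.0007
```

Now a small forward draw of about 2.6 mm (with a touch more pressure).

>>> send_rows:
  moves:
    - [0.05,0.012,0,0,0,0,0]
    - [0.07,0,0,0,0,0,0]
    - [0.07,0,0,0,0,0,0]
    - [0.07,0,0,0,0,0,0]
    - [0,0,0,0,0,0,0]

```text
time: 45.7
tool_pos: [0.5002, -0.4234, 0.3021]
eef_rot: [[0.054, 0.0, 0.999], [-0.999, 0.0, 0.054], [-0.0, -1.0, 0.0]]
force: [-0.9, 1.8, 6.4]
grip_width: 0.0005
```

>>> send_rows:
  moves:
    - [0,-0.15,0,0,0,0,0]
    - [0,-0.5,0,0,0,0,0]
    - [0,-2.5,0,0,0,0,0]
    - [-3,-3.5,0,0,0,0,0]
    - [-4.5,-2,0,0,0,0,0]
    - [-4.5,0,0,0,0,0,0]
    - [-4.5,0,0,0,0,0,0]
    - [-4.5,0,0,0,0,0,0]
    - [-4.5,0,0,0,0,0,0]
    - [-2.5,0,0,0,0,0,0]

```text
time: 46.7
tool_pos: [0.4844, -0.1408, 0.3886]
eef_rot: [[0.057, 0.0, 0.998], [-0.998, 0.001, 0.057], [-0.001, -1.0, 0.0]]
force: [0.8, -0.5, -0.0]
grip_width: 0.0004
```

>>> send_rows:
  moves:
    - [0,0,0,0,0,0,0]
    - [0,0,0,0,0,0,0]
    - [0,0,0,0,0,0,0]

```text
time: 47.0
tool_pos: [0.4849, -0.1453, 0.3882]
eef_rot: [[0.052, -0.0, 0.999], [-0.999, -0.0, 0.052], [0.0, -1.0, -0.0]]
force: [0.0, -0.5, 0.4]
grip_width: 0.0004
```

```bash
python3 st.py; cat > topbar.py <<'E'
from model import *
t=grab("top","top_f"); im=t["color"].astype(np.float32)
xc,yc,zc=.501,-.4225,.066
out=[]
for off in np.arange(-.011,.0111,.002):
    a=proj(t,W([xc,yc,zc,.058],np.array([[-.065,off,0.]])))[0]; b=proj(t,W([xc,yc,zc,.058],np.array([[.065,off,0.]])))[0]
    s=np.linspace(0,1,600); P=(a+(b-a)*s[:,None]).astype(np.float32)
    v=cv2.remap(im,P[:,0].reshape(1,-1),P[:,1].reshape(1,-1),cv2.INTER_LINEAR)[0]
    r=cv2.GaussianBlur((v[:,0]-v[:,2]).reshape(1,-1),(0,0),4)[0]; d=np.gradient(r)
    def sub(lo,hi,sg):
        k=np.arange(int(lo*600),int(hi*600)); w=np.maximum(sg*d[k],0); w=np.where(w>.5*w.max(),w,0); return (k*w).sum()/w.sum()/599
    m=np.argmin(r[240:390])+240; bar=(sub(m/600-.06,m/600,-1)+sub(m/600,m/600+.06,1))/2; re=sub(.03,.25,1); fr=sub(.8,.97,-1)
    an=np.radians(np.arange(-180,180,.1)); u=(b-a)/np.linalg.norm(b-a); L=np.linalg.norm(b-a)
    q=(proj(t,W([xc,yc,zc,.058],np.c_[.05*np.sin(an),0*an,.05*np.cos(an)]))-a)@u/L
    k=abs(an)<1.2; g=lambda o:np.degrees(an[k][np.argmin(abs(q[k]+o-bar))])
    out.append((g((re-q.min()+fr-q.max())/2),g(0),g(re-q.min())))
print("bar deg (both edges, none, rear edge):",np.round(np.median(out,0),2))
E
python3 topbar.py; python3 - <<'E'
from model import *
t=grab("top"); overlay(t,[],(270,190,340,240),11,"t29"); g=grab("side","side29"); overlay(g,[],(235,195,285,260),10,"s29")
E
```

```text
t 47.0 tcp [ 0.4849 -0.1453  0.3882] F [ 0.04 -0.52  0.37] q [21.2, 21.3, -14.5, 120.3, 8.3, 39.3, 4.2] w 0.0004
xt [ 0.052 -0.999  0.   ] yt [-0. -0. -1.] zt [ 0.999  0.052 -0.   ]
tip front corner [ 0.4853 -0.1529  0.2022] tip centre [ 0.4849 -0.1454  0.2022]
bar deg (both edges, none, rear edge): [-0.15 -1.1  -1.6 ]
```

View pics/t29.png

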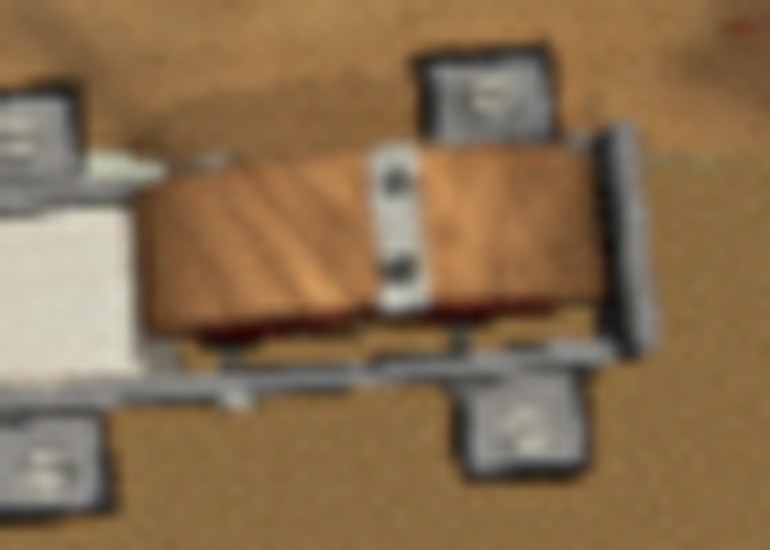

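View pics/side29.png

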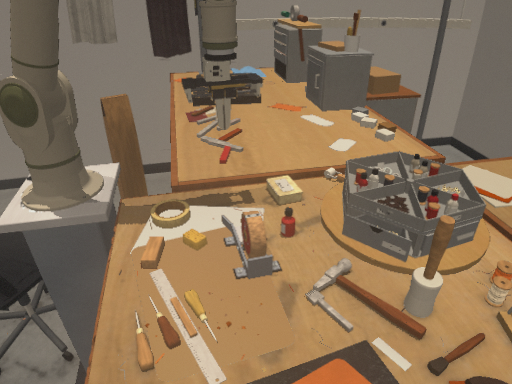

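```bash
python3 - <<'E'
from plant import arm
print(arm.job_done())
E
```

```text
the job is handed in; nothing more can be done
None
```

The wheel is standing on both rollers with the clamp bar at the top. I handed the job in at about 47 s with the arm clear of it. `job_done` gives no verdict, so the results below are from my own checks.

**What I did:** I pushed the wheel from behind with closed fingers on the tread, at or below axle height. It went along the bench, up the ramp and over the front roller into the seat. Three top strokes and one small nudge, each pressing about 5–7 N, then turned it on the rollers. The highest contact force in the readings was 7.4 N.

**Last checks:**
- **Bar position:** the top camera put it between −1.6° and −0.2° of the top after the nudge, depending on which wheel edges I used. Before the nudge, the wrist camera read about −1° to −1.6°, the top camera −2° to −3° and the side camera about −3°.
- **Wheel and surroundings:** it looks seated, upright and still. The bottle, beeswax and tin appear unmoved in the pictures.

**What did not go cleanly:**
- **Steering:** on the flat the wheel hardly responded to the fingers, so it entered the stand's mouth about 0.06 rad off line. It straightened only when the ramp raised the pushing force. I saw no wall contact, but the pictures are too coarse to exclude a light brush.
- **Possible slip:** the wheel reached the seat with the bar about 75–85° behind the top, where pure rolling predicted about 45°. Some rotation was lost, most likely while climbing or dropping off the front roller. Either the roller turned or the wheel slipped there, and I can't tell which.

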